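# Empty the filter holder and snap its dust lid shut

### The arm

A 7-joint arm with a two-finger parallel gripper is mounted at the origin on the work surface. World frame = base frame: x ahead of the robot, y to its left, z up, the work surface at z = 0. Lengths are in mm, angles in rad, forces in N, time in s.
With the tool pointing down it reaches from about 400 to 850 mm from the base axis. Payload 6.9 kg.
Tool frame: the origin (TCP) lies at the very end of the fingers, on their centre line; the grasp point (between the pads) lies 19 mm behind it; z points along the fingers, x is the direction in which the jaws open and shut, and the axes are right-handed (so a half turn about z gives the same grasp; the last joint's range is limited). The gripper opens to 85 mm and grips with 20 to 120 N. Pads are 22 mm wide; open, the fingers measure 114 mm over their backs; the gripper's body (76 mm by 85 mm) begins 54 mm behind the grasp point. The pads swing forward as they close: fully open they stand 13 mm farther back than shut.
Start: joints at [-1.226, 0.507, -0.238, 1.5, 0.126, 1.149, -0.155], TCP at [147.855, 607.248, 231.275] pointing down, gripper open.
Joint ranges: [-3.08, 3.08], [-0.24, 2.05], [-1.43, 1.35], [0, 2.5], [-1.52, 4.66], [0.17, 1.96], [-2.89, 2.89]. Speed limits (rad/s): [2.39, 2.39, 3.14, 3.14, 3.14, 3.14, 3.14].

### API

Orientations are given as a 3x3 rotation matrix whose columns are the frame's x, y, z axes.
In Python, from cell import status, eyes, workorder gives the robot as it stands.
- The arm moves only by the tool carry_out, never from a script. Its argument "commands" is a list of rows, each an object with "grip": the opening, from 0 (shut) to 1 (fully open); "dp": the shift along the tool's x, y, z in cm, a list of three; "twist": the turn, a rotation vector about the tool's x, y, z in degrees, a list of three. In form: [{"grip": grip, "dp": [x, y, z], "twist": [wx, wy, wz]}, ...]. A call has 1 to 5 rows; each row is the pose to reach, as a shift and turn from the pose measured when the call began, along the tool's axes at that moment; what a row does not reach only later rows make up. A row lasts 1/10 s, in which the tool goes at most 50 mm and 8.59 degrees, less where a joint would pass 70% of its speed; a pose out of reach is approached as far as the arm can. A call with a gripper value outside its range is refused whole. The fingers move at their own pace and stop on an object; the grip force is fixed at half the most. Time passes only in rows, so rows that repeat a pose let the fingers close. It gives the time, the measured TCP pose, the force and the opening at its end, in the units of the state.
- status.state(): the state, without advancing time (a new reading comes with each control period).
- eyes.get_image(name): name is "scene" or "side" or "wrist"; returns the picture (420x560x3 uint8, red, green, blue); there is no depth.
- eyes.calibration(name): a dict with "fx", "fy", "cx", "cy" (pixels), "R" (3x3) and "t" (3): a world point X has camera coordinates R X + t. Camera axes: x right, y down, z forward; pixel columns grow to the right and rows downward; lengths in mm; the calibration is good to about 2 mm. The wrist camera is an equidistant fisheye: a pixel r from the principal point sees the ray r / f radians off the axis. A picture is of the moment at which its call begins: read the wrist's pose just before it. calibration takes no time and is no camera call; for the wrist camera it gives the pose at the moment of the call.
- workorder.job_done(): hands the job in, once; it reports no verdict.
The state is a dict: "time_s": time; "joint_pos": joint angles; "qd": joint speeds; "joint_torque": joint torques, N m; "position": TCP position; "tool_rot": TCP orientation; "wrist_force": force on the tool from outside, world axes, zero at the start; "wrist_torque": the same for the moment, N m; "gripper_width": finger opening in mm.
Only numpy, scipy, OpenCV 4.12 (cv2) and the standard library are available. Lean on these libraries where they do the work, as an engineer would, in place of code of your own. Each camera call takes 0.05 s, during which the arm holds its last target.

### The job

Press the ejector of the filter holder all the way down so that the filter cassette pops up, then take the cassette out and stand it upright in the white tray beside the cassette already there. Then put the grey dust lid over the empty bay and press it down at both ends until both catches are fully home and the lid sits level. Do not disturb the two flasks, the bottle or the old cassette in the tray.

Things in the scene. Friction and masses are not known exactly. Their poses are not given: they have to be found in the camera images.
- holder: filter holder, fixed to the bench: a dark steel housing 110 mm in x (+-55), 40 mm high, from y = -100 to +62 mm; on it a grey raised block, the bay, 70 mm in x, 100 mm in y, centred on the origin, its flat top 60 mm above the bench. Origin: on the bench under the bay's centre; z up. The ejector is on its -y side, centred at x = 0, y = -78 mm.
- bay_top (a point): centre of the bay's flat top, the middle of the mouth of the upright well (28 mm in the holder's x, 54 mm in its y) that holds the cassette. Two rubber catch bars, 50 mm in x, 10 mm in y, centred at the holder's y = -43 and +43 mm, stand up to 8 mm above this top.
- ejector (a joint): push slide of the holder, 0 = up, 0.018 m = fully down. It moves straight down, resists with about 4 N, stays where it is left, and raises the cassette by the same distance it is pressed.
- ejector_top (a point): centre of the top of the ejector's thumb pad (30 mm in the holder's x by 26 mm in its y), at rest 64 mm above the bench, 46 mm when fully down
- catch_near_ejector (a joint): catch bar under the lid at the holder's y = -43 mm: 0 = standing 8 mm above the bay's top, 0.008 m = pressed flush with it, fully home (stop at 0.0085 m). Moves straight down, resists with about 9 N, stays where it is left; the lid's own weight does not move it. Starts at 0 to 0.003 m.
- catch_far_end (a joint): the same catch bar at the holder's y = +43 mm
- cassette: filter cassette in the well: aluminium block 24 mm in x, 50 mm in y, 36 mm high, round amber window on both x faces, about 70 g. Origin: centre of its underside, 23 mm above the bench at the start; axes parallel to the holder's. Its top starts 1 mm below the bay's top, too deep to grip; with the ejector fully down it stands 17 mm out and can be gripped by its x faces.
- tray: white open tray fixed on the bench, outside 176 mm in x, 76 mm in y, 18 mm high, walls and floor 3 mm thick. Origin: centre of its underside. It may be on either side of the holder.
- old_cassette: a second cassette of the same shape and size, standing in the tray, its axes parallel to the tray's, at y = 0 and anywhere within 45 mm of the tray's middle along x. Leave it alone.
- lid: loose grey dust lid, right way up on the bench, on the other side of the holder from the tray, about 90 g: plate 82 mm in x, 112 mm in y, 4 mm thick, its top 20 mm above the origin; skirt 16 mm deep, 3 mm thick all round (inside 76 by 106 mm: 3 mm play each side over the bay); fits either way round, its y along the holder's y. Origin: centre of the skirt's lower edge, z up.
- lid_rib (a point): middle of the lid's grip rib, which is 12 mm in the lid's x, 40 mm in y, 22 mm high (11 mm above and below this point), on the middle of the plate. With the lid loose on the catches the lid's origin is up to 52 mm above the bench; fully home 44 mm, the plate's top 64 mm. The free plate ends beyond the rib, 42 mm from the centre along y, lie over the catches.
- flask_tall: glass flask with white stopper, bulb 48 mm across, 136 mm high, standing just behind (+x of) the holder; origin under its centre
- flask_short: glass flask with white stopper, bulb 43 mm across, 110 mm high, standing just behind (+x of) the holder; origin under its centre
- bottle: small green capped bottle 48 mm across, 100 mm high, standing close behind (+x of) the lid, as little as 20 mm from its edge; origin under its centre
Mind the look-alikes: they are no part of the job. There is more than one size of the tray; the job needs the middle-sized.

How it is judged:
By the outcome, as a careful person would: the job done as asked, in the order asked, and still so for the second after the job is handed in, with the robot touching nothing.
It also fails if it takes over 62 s, if anything falls off the work surface, if the arm or the gripper's body presses on something with over 40 N, if the wrist force passes 120 N, or if a joint passes its speed limit or range.

## Working session

There is one attempt and no reset: what is moved stays moved. The work goes in short steps, Python scripts to look and compute and a tool call to move; the robot and the scene stay as the last step left them, time stands still between calls to the robot, and variables do not carry over. Pictures are saved under pics/ and viewed, and the job is handed in when it is done.

Besides the shell and the picture viewer there is one more tool, called after "Request:" as name([rows], argument=value, ...), one row to a line, values as JSON. carry_out: Moves the arm, as the interface text tells. Its arguments: {"type":"object","properties":{"commands":{"type":"array","items":{"type":"object","properties":{"grip":{"type":"number"},"dp":{"type":"array","items":{"type":"number"}},"twist":{"type":"array","items":{"type":"number"}}}}}},"required":["commands"]}

```bash
mkdir -p pics; ls
python3 - <<'E'
from cell import status, eyes, workorder
import cv2,numpy as np
s=status.state();print(s)
for n in ["scene","side","wrist"]:
    c=eyes.calibration(n);print(n,c)
    im=eyes.get_image(n);cv2.imwrite(f"pics/{n}0.png",im[:,:,::-1])
E
```

```text
pics
{'time_s': 0.0, 'joint_pos': array([-1.22650555,  0.5083219 , -0.23751633,  1.50114435,  0.12570818,
        1.14890578, -0.15478259]), 'qd': array([ 8.49087447e-04,  3.31320630e-03, -5.80848280e-04,  5.22751789e-04,
       -7.59062832e-04, -8.20978284e-06, -1.55937871e-04]), 'joint_torque': array([ 2.39650890e-04, -6.20612311e+01, -2.18668319e+00, -2.49662948e+01,
        1.27330705e-02,  1.16386297e-02,  7.95760002e-06]), 'position': array([147.79270772, 606.74898241, 230.43530915]), 'tool_rot': array([[ 2.36496455e-01,  9.71632279e-01, -3.75533683e-04],
       [ 9.71630705e-01, -2.36496748e-01, -1.74955508e-03],
       [-1.78873669e-03,  4.88835169e-05, -9.99998399e-01]]), 'wrist_force': array([-0.1388354 , -0.24338381, -0.96059408]), 'wrist_torque': array([ 0.00812398,  0.05862131, -0.00597391]), 'gripper_width': 85.3256067642979}
scene {'fx': 449.67234021167434, 'fy': 449.67234021167434, 'cx': 280.77835657621324, 'cy': 205.2599544089837, 'R': array([[ 0.14310605,  0.98964259,  0.01132302],
       [ 0.83965908, -0.11534558, -0.53072406],
       [-0.52392107,  0.0854573 , -0.84746904]]), 't': array([-128.64690976, -352.63735682, 1392.87793479])}
side {'fx': 467.79911556842694, 'fy': 467.79911556842694, 'cx': 281.9669961886154, 'cy': 206.561595333926, 'R': array([[ 0.80699676, -0.59044668,  0.01135559],
       [-0.33622454, -0.4751751 , -0.81311849],
       [ 0.485499  ,  0.65236596, -0.58198743]]), 't': array([-370.74132438,  226.92859304, 1125.26865607])}
wrist {'fx': 325.19226210127806, 'fy': 325.19226210127806, 'cx': 278.1908136998202, 'cy': 208.06786896537793, 'R': array([[ 0.23613269,  0.97171828, -0.00222379],
       [ 0.9266812 , -0.22449861,  0.3014338 ],
       [ 0.29240949, -0.07323912, -0.95348452]]), 't': array([-624.00380631,  -40.03235808,  380.16335874])}
```

View pics/scene0.png

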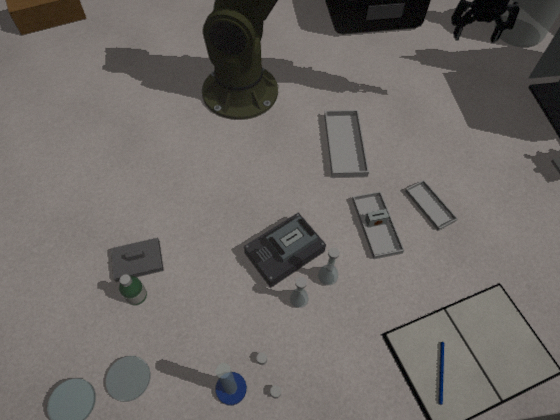

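View pics/side0.png

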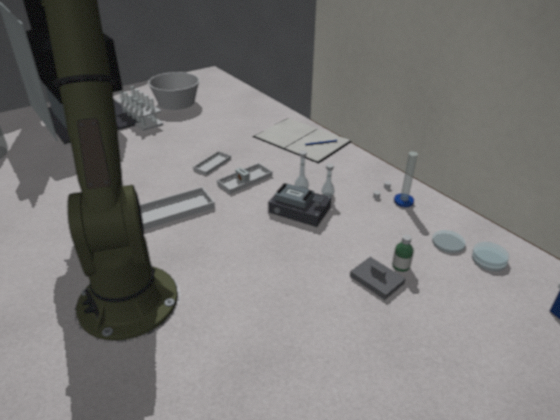

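View pics/wrist0.png

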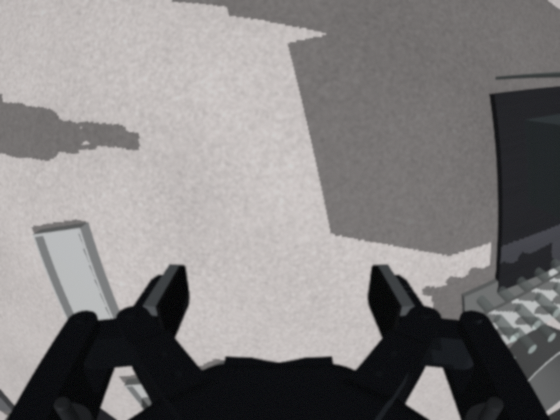

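The scene picture shows three trays: large at (345,143), middle with the old cassette at (377,225), and small at (430,205). The holder is at (286,248), the lid at (136,258) with the bottle at (131,288), and the flasks at (331,268) and (300,293). I choose the tray at (377,225). Next are the enlarged crops.

```bash
cat > h.py <<'E'
import numpy as np,cv2
from cell import status,eyes
def ray(c,u,v,fish=False):
    if fish:
        x=(u-c['cx'])/c['fx'];y=(v-c['cy'])/c['fy'];r=np.hypot(x,y)
        d=np.array([x/r*np.sin(r),y/r*np.sin(r),np.cos(r)]) if r>1e-9 else np.array([0,0,1.])
    else: d=np.array([(u-c['cx'])/c['fx'],(v-c['cy'])/c['fy'],1.])
    R=np.array(c['R']);o=-R.T@np.array(c['t']);return o,R.T@d
def onz(c,u,v,z,fish=False):
    o,d=ray(c,u,v,fish);return o+d*(z-o[2])/d[2]
def proj(c,X,fish=False):
    p=(np.array(c['R'])@np.atleast_2d(X).T).T+np.array(c['t'])
    if fish:
        th=np.arctan2(np.hypot(p[:,0],p[:,1]),p[:,2]);ph=np.arctan2(p[:,1],p[:,0])
        return np.c_[c['cx']+c['fx']*th*np.cos(ph),c['cy']+c['fy']*th*np.sin(ph)]
    return np.c_[c['cx']+c['fx']*p[:,0]/p[:,2],c['cy']+c['fy']*p[:,1]/p[:,2]]
def crop(src,out,x0,y0,w,h,s):
    im=cv2.imread(src)[y0:y0+h,x0:x0+w];cv2.imwrite(out,cv2.resize(im,None,fx=s,fy=s,interpolation=cv2.INTER_CUBIC))
E
python3 - <<'E'
from h import *
crop('pics/scene0.png','pics/c1.png',235,180,175,130,4.5)
crop('pics/scene0.png','pics/c2.png',95,225,90,90,6)
crop('pics/side0.png','pics/c3.png',210,150,140,90,5.5)
E
```

```text
(no output)
```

View pics/c1.png

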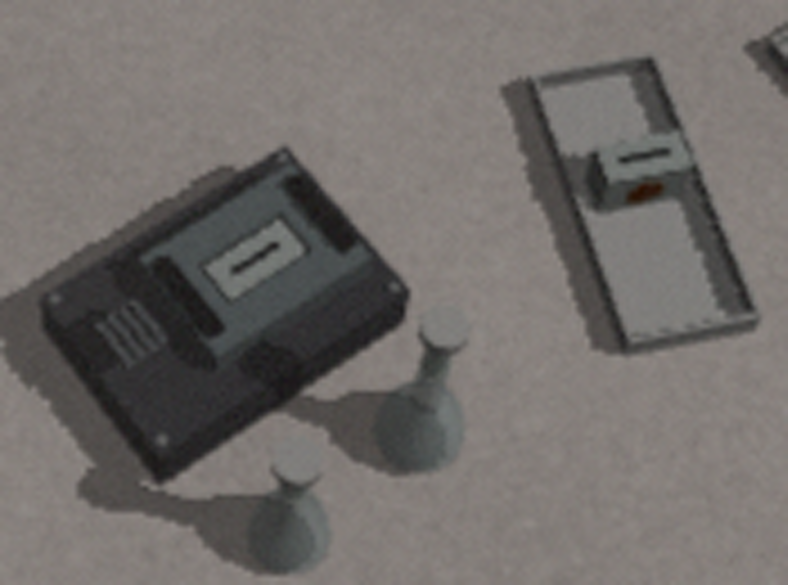

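View pics/c2.png

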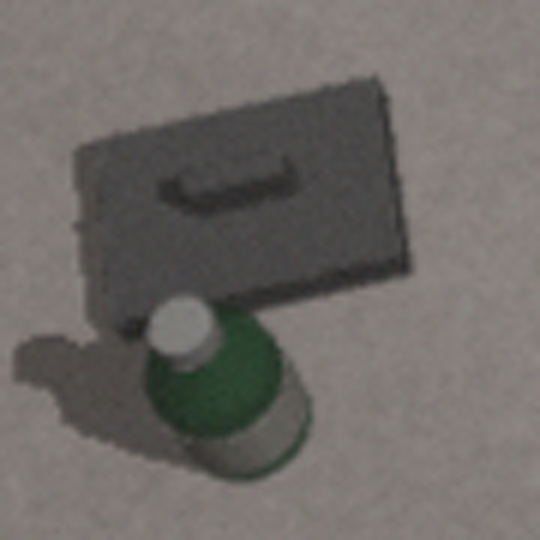

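View pics/c3.png

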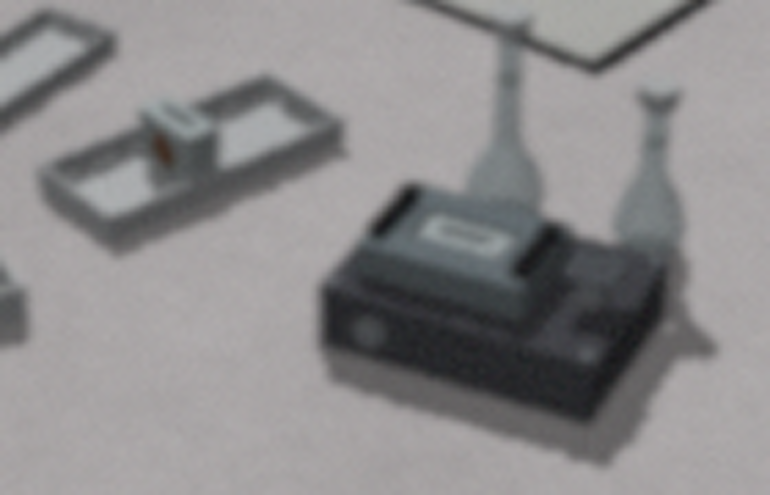

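```bash
cat > fit.py <<'E'
from h import *
from scipy.optimize import least_squares
def fit(obs,x0):
    # obs: list of (cal, fish, modelpts Nx3, pix Nx2)
    def T(p,M):
        c,s=np.cos(p[2]),np.sin(p[2]);M=np.asarray(M,float)
        return np.c_[c*M[:,0]-s*M[:,1]+p[0],s*M[:,0]+c*M[:,1]+p[1],M[:,2]]
    f=lambda p:np.concatenate([(proj(c,T(p,M),fi)-np.array(P)).ravel() for c,fi,M,P in obs])
    r=least_squares(f,x0,loss='soft_l1');return r.x,np.round(f(r.x).reshape(-1,2),1)
E
python3 - <<'E'
from fit import *
S=eyes.calibration('scene')
c1=lambda P:np.array(P)/4.5+[235,180]-.4
c2=lambda P:np.array(P)/6+[95,225]-.4
for n,M,P in [
 ('holder',[(-55,-100,40),(-55,62,40),(55,62,40),(55,-100,40),(-12,-25,59),(-12,25,59),(12,25,59),(12,-25,59)],c1([(45,300),(285,150),(408,290),(160,468),(205,268),(280,222),(310,250),(228,300)])),
 ('tray',[(-88,-38,18),(-88,38,18),(88,38,18),(88,-38,18)],c1([(528,80),(652,60),(758,322),(628,350)])),
 ('old',[(-12,-25,39),(-12,25,39),(12,25,39),(12,-25,39)],c1([(595,150),(680,132),(693,165),(607,183)])),
 ('lid',[(-41,-56,20),(-41,56,20),(41,56,20)],c2([(78,148),(378,78),(410,265)])),]:
    x0=list(onz(S,*P.mean(0),30)[:2])+[.4 if n!='tray' else 0]
    x,r=fit([(S,False,M,P)],x0);print(n,x.round(2),r.tolist())
E
```

```text
holder [5.5783e+02 7.4060e+01 4.9000e-01] [[-1.1, 0.2], [0.0, -0.6], [0.7, 0.4], [0.3, -1.8], [-0.3, 0.2], [0.0, -0.4], [-0.5, 0.6], [0.7, 0.6]]
tray [5.2640e+02 2.9679e+02 8.0000e-02] [[-0.2, -0.0], [0.0, -0.7], [0.6, 0.3], [-0.4, 0.2]]
old [5.1314e+02 2.9844e+02 8.0000e-02] [[-0.3, -0.5], [-0.2, -0.3], [0.3, 0.4], [0.2, 0.3]]
lid [ 5.4276e+02 -2.9562e+02  1.4000e-01] [[2.8, 0.3], [-0.4, 0.5], [-0.7, -0.8]]
```

Run:
```python
from fit import *
S=eyes.calibration('scene');W=eyes.calibration('wrist');s=status.state()
o=-W['R'].T@W['t'];print('cam in tool',s['tool_rot'].T@(o-s['position']), (s['tool_rot'].T@W['R'].T).round(2).tolist())
H=np.array([557.8,74.06]);a=.49;L=np.array([542.8,-295.6]);al=.14
f=lambda a,d:(np.array([[np.cos(a),np.sin(a)],[-np.sin(a),np.cos(a)]])@d).round(1)
for n,u,v,z in[('tall',333.4,251,134),('short',301,281.5,108)]:
    p=onz(S,u,v,z)[:2];print(n,p.round(1),'holder',f(a,p-H))
p=onz(S,125.3,279.2,100)[:2];print('bottle',p.round(1),'lid',f(al,p-L))
for n,q in[('eject',(0,-78)),('bay',(0,0))]:
    print(n,H+np.array([[np.cos(a),-np.sin(a)],[np.sin(a),np.cos(a)]])@q)
```

```text
cam in tool [ 1.99421614e-02 -7.67355409e+01 -1.42616896e+02] [[1.0, 0.0, -0.0], [-0.0, 0.95, 0.3], [0.0, -0.3, 0.95]]
tall [641.  148.8] holder [108.6  26.8]
short [689.2  72.1] holder [115.1 -63.6]
bottle [ 629.3 -295.2] lid [ 85.7 -11.7]
eject [594.50881928   5.23803703]
bay [557.8   74.06]
```

```bash
cat > go.py <<'E'
import sys
from fit import *
from scipy.spatial.transform import Rotation as Ro
def go(x,y,z,yaw):
    s=status.state();R=s['tool_rot'];c,n=np.cos(yaw),np.sin(yaw)
    G=np.array([[c,n,0],[n,-c,0],[0,0,-1]])
    d=R.T@(np.array([x,y,z])-s['position'])/10
    w=Ro.from_matrix(R.T@G).as_rotvec(degrees=True)
    print('t',round(s['time_s'],2),'pos',s['position'].round(1),'F',s['wrist_force'].round(1),'w',round(s['gripper_width'],1),'\ndp',d.round(2).tolist(),'tw',w.round(1).tolist())
if __name__=='__main__': go(*map(float,sys.argv[1:]))
E
python3 go.py 558 74 200 .49
```

```text
t 0.15 pos [147.8 606.9 230.7] F [0.6 0.3 0.7] w 85.4 
dp [-42.07, 52.46, 3.12] tw [0.0, 0.1, 48.2]
```

Request:
carry_out([
  {"grip":0.5,"dp":[-42.1,52.4,3.0],"twist":[0,0,48.2]},
  {"grip":0.5,"dp":[-42.1,52.4,3.0],"twist":[0,0,48.2]},
  {"grip":0.5,"dp":[-42.1,52.4,3.0],"twist":[0,0,48.2]},
  {"grip":0.5,"dp":[-42.1,52.4,3.0],"twist":[0,0,48.2]},
  {"grip":0.5,"dp":[-42.1,52.4,3.0],"twist":[0,0,48.2]},
])

```text
time_s: 0.65
position: [300.8, 407.3, 220.0]
tool_rot: [[0.839, 0.545, -0.0], [0.545, -0.839, -0.001], [-0.001, 0.001, -1.0]]
wrist_force: [1.1, 0.2, -0.1]
gripper_width: 42.8
```

```bash
python3 go.py 558 74 200 .49
```

```text
t 0.65 pos [300.8 407.3 220. ] F [ 1.1  0.2 -0.1] w 42.8 
dp [3.42, 41.96, 2.03] tw [0.1, 0.0, 4.9]
```

Request:
carry_out([
  {"grip":0.5,"dp":[3.4,42,2.0],"twist":[0,0,4.9]},
  {"grip":0.5,"dp":[3.4,42,2.0],"twist":[0,0,4.9]},
  {"grip":0.5,"dp":[3.4,42,2.0],"twist":[0,0,4.9]},
  {"grip":0.5,"dp":[3.4,42,2.0],"twist":[0,0,4.9]},
  {"grip":0.5,"dp":[3.4,42,2.0],"twist":[0,0,4.9]},
])

```text
time_s: 1.15
position: [453.0, 209.4, 208.4]
tool_rot: [[0.882, 0.471, -0.0], [0.471, -0.882, -0.001], [-0.001, 0.001, -1.0]]
wrist_force: [1.2, 0.6, -0.4]
gripper_width: 42.8
```

```bash
python3 go.py 558 74 200 .49
```

```text
t 1.15 pos [453.  209.4 208.4] F [ 1.2  0.6 -0.4] w 42.8 
dp [2.88, 16.89, 0.85] tw [0.0, 0.0, 0.0]
```

Request:
carry_out([
  {"grip":0,"dp":[2.9,16.9,0.8],"twist":[0,0,0]},
  {"grip":0,"dp":[2.9,16.9,0.8],"twist":[0,0,0]},
  {"grip":0,"dp":[2.9,16.9,0.8],"twist":[0,0,0]},
  {"grip":0,"dp":[2.9,16.9,0.8],"twist":[0,0,0]},
  {"grip":0,"dp":[2.9,16.9,0.8],"twist":[0,0,0]},
])

```text
time_s: 1.65
position: [559.9, 69.4, 199.9]
tool_rot: [[0.885, 0.465, 0.0], [0.465, -0.885, -0.003], [-0.002, 0.003, -1.0]]
wrist_force: [0.0, 0.7, -0.3]
gripper_width: -0.1
```

```bash
cat > snap.py <<'E'
import sys,pickle
from h import *
n,cam=sys.argv[1:3]
c=eyes.calibration(cam);s=status.state();im=eyes.get_image(cam)
cv2.imwrite(f'pics/{n}.png',im[:,:,::-1]);pickle.dump((c,s),open(f'pics/{n}.pkl','wb'))
print(s['time_s'],s['position'].round(1),s['gripper_width'])
cv2.imwrite(f'pics/{n}_v.png',cv2.resize(im[:,:,::-1],None,fx=1.42,fy=1.42,interpolation=cv2.INTER_CUBIC))
E
python3 snap.py w1 wrist
```

```text
1.65 [559.9  69.4 199.9] -0.08820986302916933
```

View pics/w1_v.png

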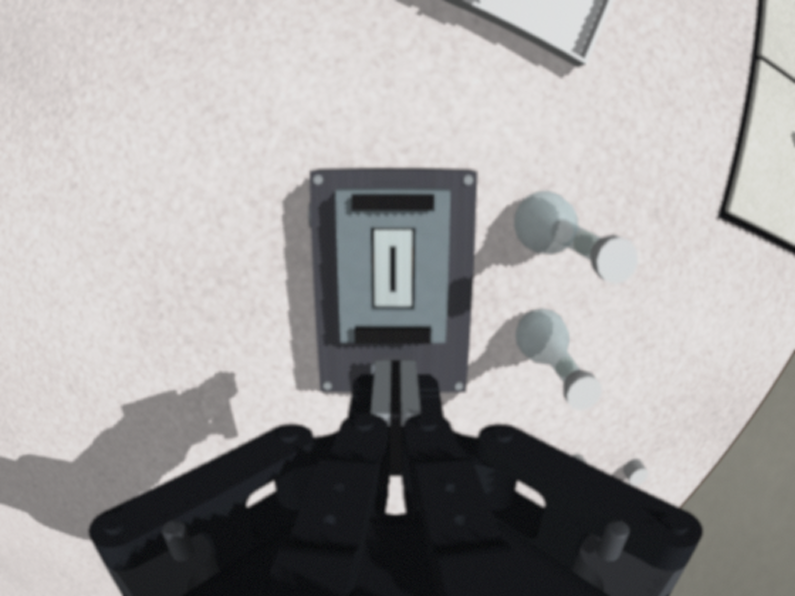

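```bash
cat > holder.py <<'E'
import pickle
from fit import *
c,s=pickle.load(open('pics/w1.pkl','rb'))
M=[(-55,62,40),(55,62,40),(-55,-100,40),(55,-100,40),(-35,50,60),(35,50,60),(35,-50,60),(-35,-50,60),(-12,25,59),(12,25,59),(12,-25,59),(-12,-25,59)]
P=np.array([(313,170),(477,171),(320,391),(466,390),(336,191),(450,191),(446,343),(340,343),(371,229),(414,229),(412,308),(373,308)])/1.42-.15
print(fit([(c,True,M,P)],[558,74,.49]))
f=lambda u,v,z:onz(c,u/1.42,v/1.42,z,True)
print(f(612,258,136),f(582,392,110))
E
python3 holder.py; python3 go.py 558 74 200 .49
```

```text
(array([5.56553807e+02, 7.25659028e+01, 4.81217712e-01]), array([[-2.5,  0.4],
       [ 0.4,  0. ],
       [ 0.1,  0.4],
       [-0.1,  1.6],
       [-0.1, -0.3],
       [ 0.3, -0.1],
       [-0.6, -0.4],
       [ 0.4, -0.7],
       [ 1.9,  0.8],
       [-1.1,  0.9],
       [-0.4, -1.1],
       [ 1. , -1.2]]))
[640.4436211  146.59932807 136.        ] [688.55857395  70.53856119 110.        ]
t 1.7 pos [558.6  72.2 199.9] F [-0.1  0.5 -0.2] w -0.4 
dp [0.04, -0.19, -0.01] tw [0.1, 0.1, -0.2]
```

```bash
python3 snap.py w2 wrist
python3 - <<'E'
from h import *
crop('pics/w2.png','pics/w2c.png',205,105,150,180,3.3)
E
```

```text
1.7 [558.6  72.2 199.9] -0.37766530599902276
```

View pics/w2c.png

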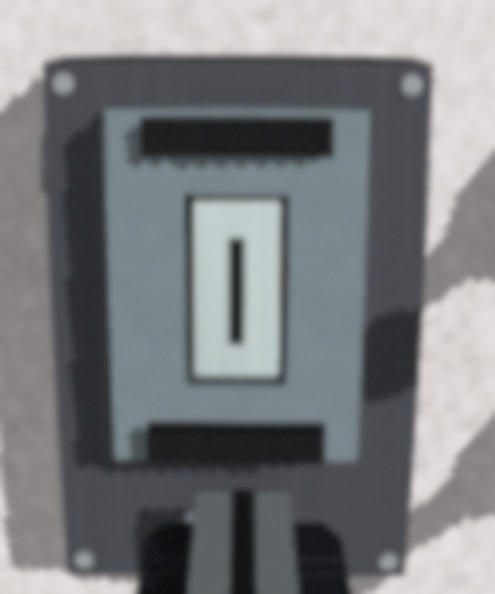

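Run:
```python
import pickle
from fit import *
c,s=pickle.load(open('pics/w2.pkl','rb'))
M=[(-55,62,40),(55,62,40),(-55,-100,40),(55,-100,40),(-35,50,60),(35,50,60),(35,-50,60),(-35,-50,60),(-14,27,60),(14,27,60),(14,-27,60),(-14,-27,60)]
P=np.array([(46,63),(430,63),(66,573),(404,573),(104,108),(371,108),(358,463),(113,463),(184,194),(288,194),(286,384),(186,384)])/3.3+[205,105]-.35
x,r=fit([(c,True,M,P)],[558,74,.49]);print(x,r.tolist())
a=x[2]
for q in[(0,-78),(0,0)]: print(x[:2]+np.array([[np.cos(a),-np.sin(a)],[np.sin(a),np.cos(a)]])@q)
x,r=fit([(c,True,M[4:],P[4:])],[558,74,.49]);print(x,r.tolist())
```

```text
[5.56259540e+02 7.25980645e+01 4.82758535e-01] [[-1.1, -0.4], [0.8, 0.1], [0.4, -0.1], [0.2, 0.5], [-0.0, 0.2], [-0.4, 0.6], [-0.3, -0.8], [0.4, -1.2], [-0.1, -0.0], [0.3, 0.1], [-0.1, 0.4], [-0.1, 0.2]]
[592.4690289    3.51208274]
[556.25953955  72.59806454]
[5.56289668e+02 7.26282332e+01 4.83048270e-01] [[0.0, 0.2], [-0.4, 0.5], [-0.3, -0.9], [0.5, -1.2], [-0.0, -0.1], [0.3, 0.1], [-0.0, 0.4], [-0.0, 0.2]]
```

```bash
python3 go.py 592.7 3.1 85 .483
```

```text
t 1.75 pos [557.9  74.1 200.1] F [ 0.2  0.7 -1. ] w 0.2 
dp [-0.25, 7.9, 11.51] tw [-0.0, 0.1, 0.4]
```

Request:
carry_out([
  {"grip":0,"dp":[-0.25,7.9,4],"twist":[0,0,0.4]},
  {"grip":0,"dp":[-0.25,7.9,8],"twist":[0,0,0.4]},
  {"grip":0,"dp":[-0.25,7.9,11.5],"twist":[0,0,0.4]},
  {"grip":0,"dp":[-0.25,7.9,11.5],"twist":[0,0,0.4]},
  {"grip":0,"dp":[-0.25,7.9,11.5],"twist":[0,0,0.4]},
])

```text
time_s: 2.25
position: [591.8, 5.2, 85.1]
tool_rot: [[0.885, 0.466, -0.004], [0.466, -0.885, 0.0], [-0.003, -0.002, -1.0]]
wrist_force: [-0.1, 0.3, 0.5]
gripper_width: 0.1
```

```bash
python3 go.py 592.7 3.1 45 .483; python3 snap.py w3 wrist;python3 snap.py s3 scene;python3 - <<'E'
from h import *
crop('pics/s3.png','pics/s3c.png',235,180,175,130,4.5)
E
```

```text
t 2.25 pos [591.8   5.2  85.1] F [-0.1  0.3  0.5] w 0.1 
dp [0.0, 0.24, 4.01] tw [-0.1, 0.2, 0.1]
2.25 [591.8   5.2  85.1] 0.12200541199044086
2.3 [593.    5.3  86.6] -0.1943532789205973
```

View pics/w3_v.png

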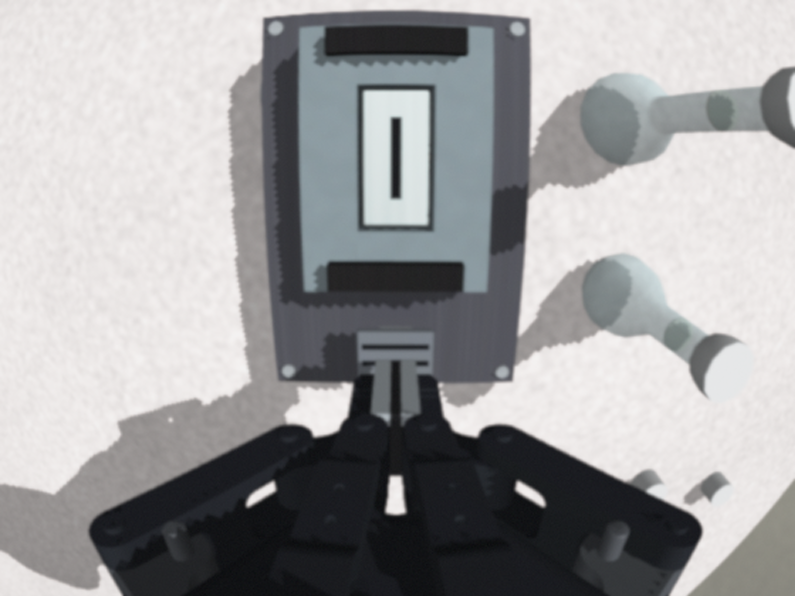

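View pics/s3c.png

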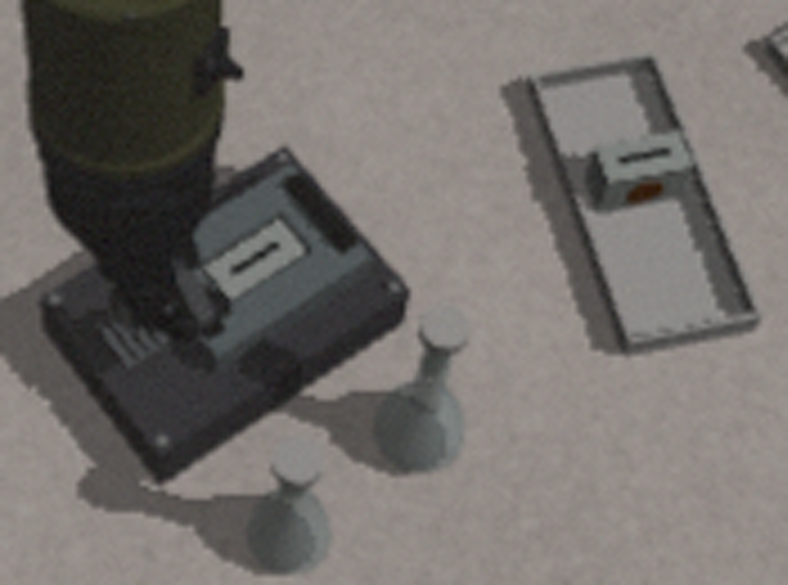

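The closed fingertips at (396,362) sit over the ribbed thumb pad at (396,345). I press down next.

Request:
carry_out([
  {"grip":0,"dp":[0,0.1,1.8],"twist":[0,0,0]},
  {"grip":0,"dp":[0,0.1,2.5],"twist":[0,0,0]},
  {"grip":0,"dp":[0,0.1,3.1],"twist":[0,0,0]},
  {"grip":0,"dp":[0,0.1,3.6],"twist":[0,0,0]},
  {"grip":0,"dp":[0,0.1,4.0],"twist":[0,0,0]},
])

```text
time_s: 2.85
position: [595.1, 5.9, 48.8]
tool_rot: [[0.884, 0.467, 0.004], [0.467, -0.884, 0.002], [0.005, 0.0, -1.0]]
wrist_force: [-0.3, 3.1, 5.8]
gripper_width: 0.0
```

Request:
carry_out([
  {"grip":0,"dp":[0,0,0.2],"twist":[0,0,0]},
  {"grip":0,"dp":[0,0,0.3],"twist":[0,0,0]},
  {"grip":0,"dp":[0,0,0.3],"twist":[0,0,0]},
])

```text
time_s: 3.15
position: [595.2, 6.0, 46.2]
tool_rot: [[0.884, 0.467, 0.005], [0.467, -0.884, 0.002], [0.005, 0.0, -1.0]]
wrist_force: [-1.5, 1.0, 4.3]
gripper_width: -0.0
```

```bash
python3 go.py 592.7 3.1 45 .483; python3 snap.py w4 wrist
```

```text
t 3.15 pos [595.2   6.   46.2] F [-1.5  1.   4.3] w -0.0 
dp [-0.36, 0.14, 0.12] tw [0.0, -0.3, 0.2]
3.15 [595.2   6.   46.2] -0.032784805611477584
```

View pics/w4_v.png

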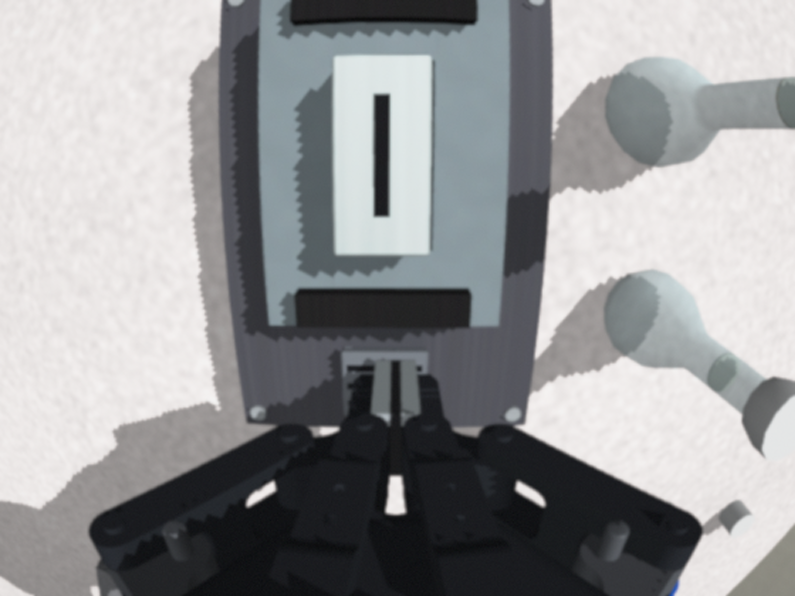

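The cassette is up at (383,155), but the force is still only about 4 N, so I press on until it reaches the stop.

Request:
carry_out([
  {"grip":0,"dp":[0,0,0.15],"twist":[0,0,0]},
  {"grip":0,"dp":[0,0,0.3],"twist":[0,0,0]},
  {"grip":0,"dp":[0,0,0.3],"twist":[0,0,0]},
])

```text
time_s: 3.5
position: [595.4, 6.0, 45.9]
tool_rot: [[0.884, 0.467, 0.006], [0.467, -0.884, 0.003], [0.007, 0.001, -1.0]]
wrist_force: [-7.8, 1.3, 26.7]
gripper_width: 0.2
```

Request:
carry_out([
  {"grip":0,"dp":[0,0,-3],"twist":[0,0,0]},
  {"grip":0.3,"dp":[0,0,-8],"twist":[0,0,0]},
  {"grip":0.5,"dp":[0,0,-9],"twist":[0,0,0]},
])

```text
time_s: 3.8
position: [597.6, 5.2, 140.9]
tool_rot: [[0.884, 0.467, 0.014], [0.467, -0.884, 0.002], [0.013, 0.004, -1.0]]
wrist_force: [1.1, -0.1, -0.4]
gripper_width: 27.8
```

```bash
python3 go.py 556.3 72.6 135 .483
```

```text
t 3.8 pos [597.6   5.2 140.9] F [ 1.1 -0.1 -0.4] w 27.8 
dp [-0.51, -7.89, 0.55] tw [0.3, -0.8, 0.1]
```

Request:
carry_out([
  {"grip":0.5,"dp":[-0.5,-7.9,0.5],"twist":[0.3,-0.8,0.1]},
  {"grip":0.5,"dp":[-0.5,-7.9,0.5],"twist":[0.3,-0.8,0.1]},
  {"grip":0.5,"dp":[-0.5,-7.9,0.5],"twist":[0.3,-0.8,0.1]},
  {"grip":0.5,"dp":[-0.5,-7.9,0.5],"twist":[0.3,-0.8,0.1]},
  {"grip":0.5,"dp":[-0.5,-7.9,0.5],"twist":[0.3,-0.8,0.1]},
])

```text
time_s: 4.3
position: [556.9, 71.4, 135.3]
tool_rot: [[0.886, 0.464, -0.001], [0.464, -0.886, -0.001], [-0.001, 0.0, -1.0]]
wrist_force: [0.2, -1.0, 0.1]
gripper_width: 42.9
```

```bash
python3 go.py 556.3 72.6 61.5 .483; python3 snap.py w5 wrist
```

```text
t 4.3 pos [556.9  71.4 135.3] F [ 0.2 -1.   0.1] w 42.9 
dp [0.01, -0.13, 7.38] tw [0.0, 0.0, -0.0]
4.3 [556.9  71.4 135.3] 42.88245604393063
```

View pics/w5_v.png

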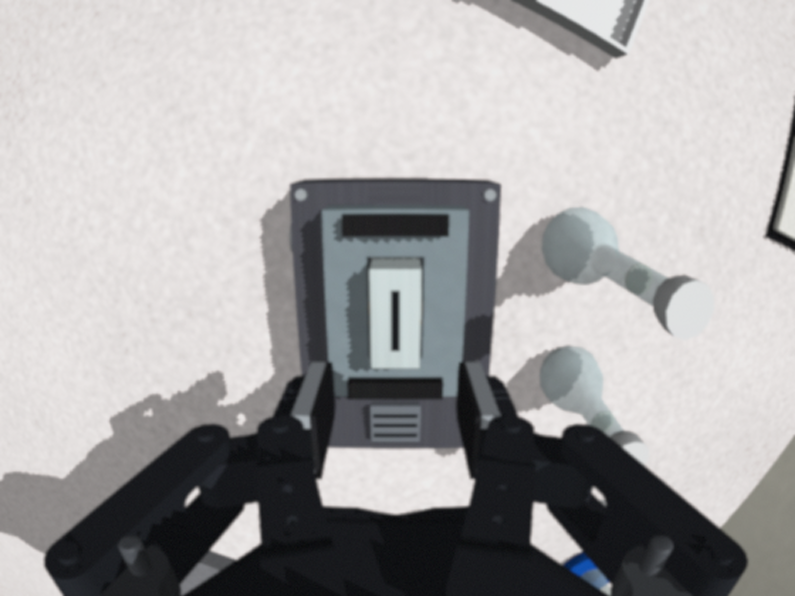

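Request:
carry_out([
  {"grip":0.5,"dp":[0,-0.1,4],"twist":[0,0,0]},
  {"grip":0.5,"dp":[0,-0.1,6],"twist":[0,0,0]},
  {"grip":0.5,"dp":[0,-0.1,7.35],"twist":[0,0,0]},
  {"grip":0.5,"dp":[0,-0.1,7.35],"twist":[0,0,0]},
  {"grip":0.5,"dp":[0,-0.1,7.35],"twist":[0,0,0]},
])

```text
time_s: 4.85
position: [556.7, 71.2, 61.8]
tool_rot: [[0.887, 0.462, -0.001], [0.462, -0.887, -0.001], [-0.001, 0.0, -1.0]]
wrist_force: [-0.2, 0.5, -0.1]
gripper_width: 42.7
```

```bash
python3 go.py 556.3 72.6 61 .483; python3 snap.py w6 wrist
```

```text
t 4.85 pos [556.7  71.2  61.8] F [-0.2  0.5 -0.1] w 42.7 
dp [0.03, -0.15, 0.08] tw [0.0, 0.1, -0.1]
4.85 [556.7  71.2  61.8] 42.70634059350416
```

View pics/w6_v.png

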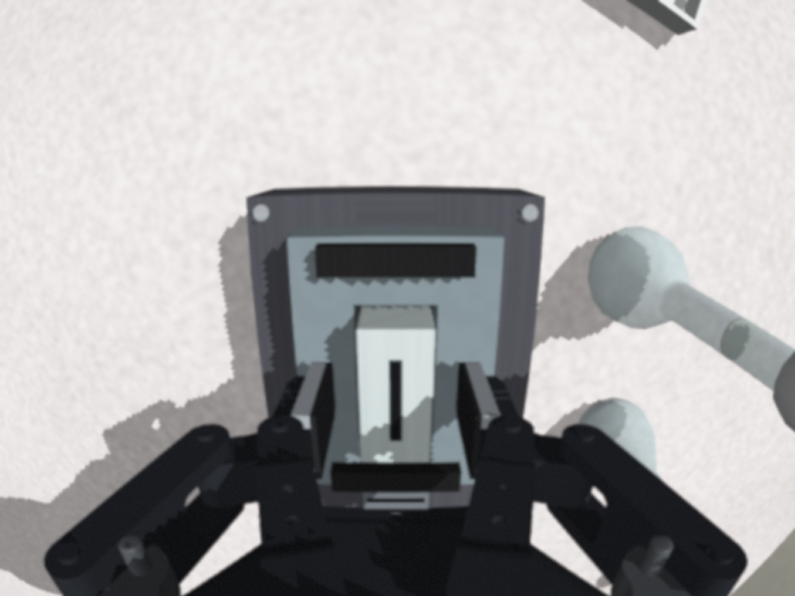

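Request:
carry_out([
  {"grip":0.25,"dp":[0,-0.1,0.1],"twist":[0,0,0]},
  {"grip":0,"dp":[0,-0.1,0.1],"twist":[0,0,0]},
  {"grip":0,"dp":[0,-0.1,0.1],"twist":[0,0,0]},
  {"grip":0,"dp":[0,-0.1,0.1],"twist":[0,0,0]},
  {"grip":0,"dp":[0,-0.1,0.1],"twist":[0,0,0]},
])

```text
time_s: 5.4
position: [557.1, 72.2, 61.7]
tool_rot: [[0.887, 0.462, 0.001], [0.462, -0.887, -0.001], [0.001, 0.001, -1.0]]
wrist_force: [1.3, -0.2, 4.4]
gripper_width: 22.4
```

Request:
carry_out([
  {"grip":0,"dp":[0,0,-1],"twist":[0,0,0]},
  {"grip":0,"dp":[0,0,-3],"twist":[0,0,0]},
  {"grip":0,"dp":[0,0,-6],"twist":[0,0,0]},
  {"grip":0,"dp":[0,0,-9],"twist":[0,0,0]},
  {"grip":0,"dp":[0,0,-9],"twist":[0,0,0]},
])

```text
time_s: 5.9
position: [558.8, 72.6, 155.9]
tool_rot: [[0.887, 0.462, 0.007], [0.462, -0.887, 0.001], [0.007, 0.003, -1.0]]
wrist_force: [0.8, 0.7, -0.6]
gripper_width: 22.7
```

```bash
python3 - <<'E'
import numpy as np
a=.08;print(np.array([526.4,296.8])+np.array([[np.cos(a),-np.sin(a)],[np.sin(a),np.cos(a)]])@[44,0])
E
python3 go.py 570 300 150 .08; python3 snap.py w7 wrist
```

```text
[570.25927508 300.31624653]
t 5.9 pos [558.8  72.6 155.9] F [ 0.8  0.7 -0.6] w 22.7 
dp [11.5, -19.65, 0.61] tw [0.1, -0.4, 23.0]
5.9 [558.8  72.6 155.9] 22.70080900599339
```

View pics/w7_v.png

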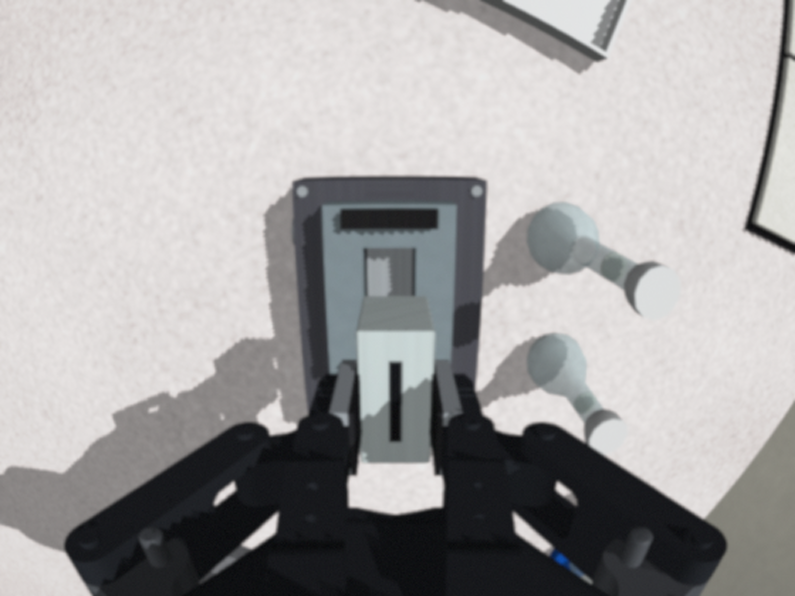

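The cassette is held, with its top face at (395,395), and the well at (390,275) is empty. I carry it to the tray next.

Request:
carry_out([
  {"grip":0,"dp":[11.5,-19.65,-2],"twist":[0,-0.4,23]},
  {"grip":0,"dp":[11.5,-19.65,-2],"twist":[0,-0.4,23]},
  {"grip":0,"dp":[11.5,-19.65,-2],"twist":[0,-0.4,23]},
  {"grip":0,"dp":[11.5,-19.65,-2],"twist":[0,-0.4,23]},
  {"grip":0,"dp":[11.5,-19.65,-2],"twist":[0,-0.4,23]},
])

```text
time_s: 6.45
position: [566.7, 305.5, 172.7]
tool_rot: [[0.996, 0.084, -0.004], [0.084, -0.996, -0.0], [-0.004, 0.0, -1.0]]
wrist_force: [0.1, 0.5, -0.9]
gripper_width: 22.4
```

Request:
carry_out([
  {"grip":0,"dp":[0,0,0],"twist":[0,0,0]},
])

```text
time_s: 6.55
position: [564.7, 311.5, 171.2]
tool_rot: [[0.996, 0.091, -0.007], [0.091, -0.996, 0.001], [-0.007, -0.002, -1.0]]
wrist_force: [-0.5, 0.1, -0.5]
gripper_width: 22.4
```

```bash
python3 go.py 570 300 150 .08; python3 snap.py w8 wrist
```

```text
t 6.55 pos [564.7 311.5 171.2] F [-0.5  0.1 -0.5] w 22.4 
dp [0.43, 1.2, 2.12] tw [-0.1, 0.4, 0.7]
6.55 [564.7 311.5 171.2] 22.414287467264074
```

View pics/w8_v.png

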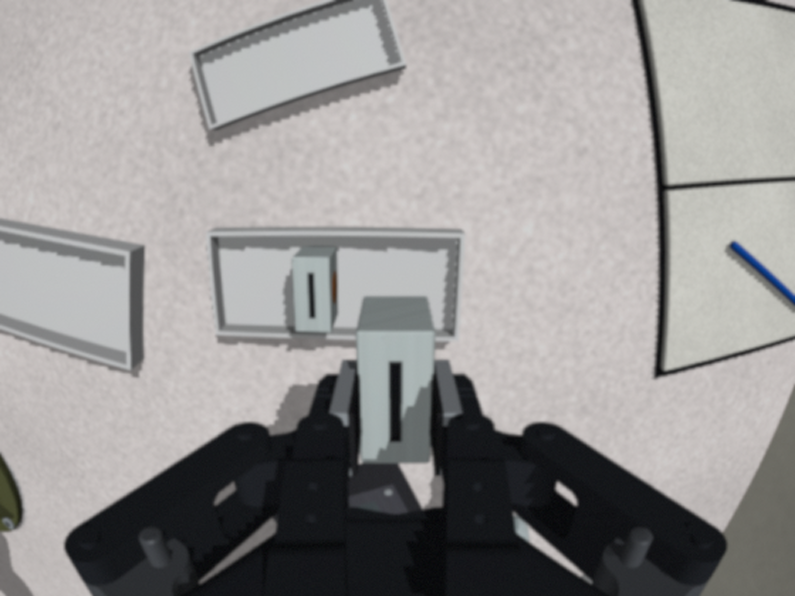

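```bash
python3 - <<'E'
import pickle
from fit import *
c,s=pickle.load(open('pics/w8.pkl','rb'))
M=[(-88,38,18),(88,38,18),(88,-38,18),(-88,-38,18)]
P=np.array([(211,231),(462,231),(457,340),(219,337)])/1.42-.15
x,r=fit([(c,True,M,P)],[526,297,.08]);print(x,r.tolist())
a=x[2];print(x[:2]+np.array([[np.cos(a),-np.sin(a)],[np.sin(a),np.cos(a)]])@[44,0])
M=[(-12,25,39),(12,25,39),(12,-25,39),(-12,-25,39)]
P=np.array([(295,256),(337,256),(333,331),(296,331)])/1.42-.15
x2,r=fit([(c,True,M,P)],[526,297,.08]);print(x2,r.tolist())
E
python3 go.py 569.5 299.5 60 .08
```

```text
[5.21892107e+02 2.97590369e+02 8.57233659e-02] [[-4.3, 1.3], [1.6, 0.4], [1.4, -0.3], [-2.2, -1.0]]
[565.73053887 301.35757924]
[5.14295323e+02 2.97695133e+02 4.13800141e-02] [[0.5, -0.7], [-2.2, 0.4], [0.0, 0.9], [0.5, -0.6]]
t 6.6 pos [564.6 309.3 170.8] F [-0.   0.7 -1.5] w 22.3 
dp [0.49, 1.02, 11.07] tw [-0.0, 0.4, 0.6]
```

Request:
carry_out([
  {"grip":0,"dp":[0.45,1.0,4],"twist":[0,0.4,0.6]},
  {"grip":0,"dp":[0.45,1.0,8],"twist":[0,0.4,0.6]},
  {"grip":0,"dp":[0.45,1.0,11],"twist":[0,0.4,0.6]},
  {"grip":0,"dp":[0.45,1.0,11],"twist":[0,0.4,0.6]},
  {"grip":0,"dp":[0.45,1.0,11],"twist":[0,0.4,0.6]},
])

```text
time_s: 7.1
position: [569.1, 298.0, 60.7]
tool_rot: [[0.997, 0.078, -0.002], [0.078, -0.997, -0.001], [-0.002, 0.001, -1.0]]
wrist_force: [0.2, 0.5, -0.0]
gripper_width: 22.4
```

```bash
python3 go.py 569.5 299.5 26 .08; python3 snap.py w9 wrist;python3 snap.py s9 scene;python3 - <<'E'
from h import *
crop('pics/s9.png','pics/s9c.png',310,160,150,120,5)
E
```

```text
t 7.1 pos [569.1 298.   60.7] F [ 0.2  0.5 -0. ] w 22.4 
dp [0.06, -0.15, 3.47] tw [0.1, 0.1, -0.1]
7.1 [569.1 298.   60.7] 22.42731179291128
7.15 [570.  298.8  62. ] 22.536661607202813
```

View pics/w9_v.png

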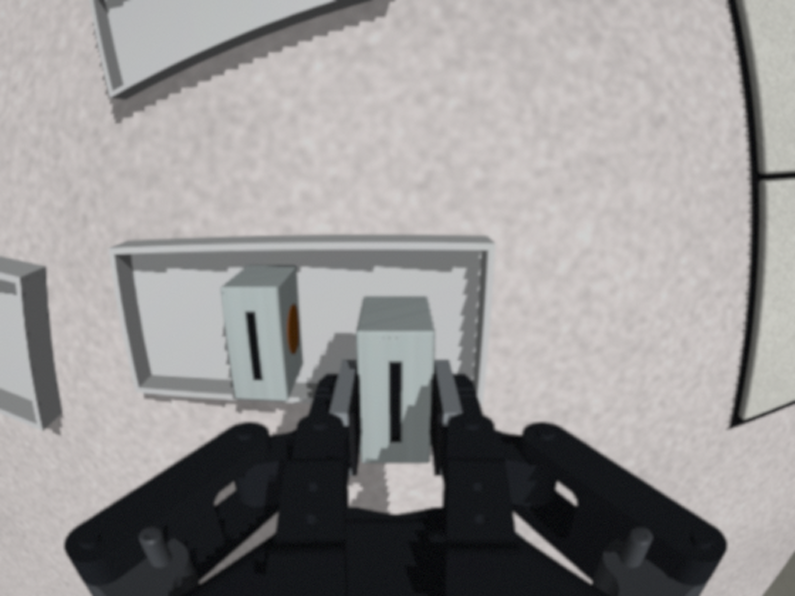

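View pics/s9c.png

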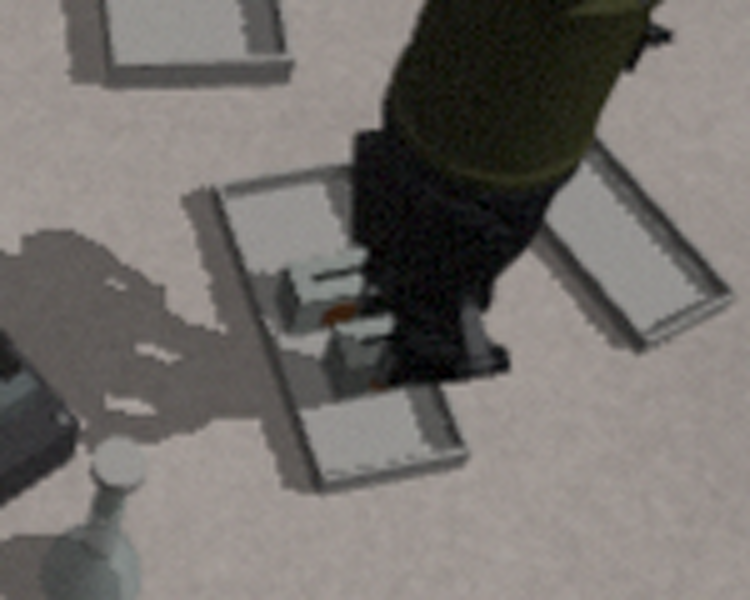

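Request:
carry_out([
  {"grip":0,"dp":[0,-0.05,2],"twist":[0,0,0]},
  {"grip":0,"dp":[0,-0.05,3],"twist":[0,0,0]},
  {"grip":0,"dp":[0,-0.05,3.4],"twist":[0,0,0]},
  {"grip":0,"dp":[0,-0.05,3.5],"twist":[0,0,0]},
  {"grip":0,"dp":[0,-0.05,3.5],"twist":[0,0,0]},
])

```text
time_s: 7.7
position: [570.6, 300.0, 28.1]
tool_rot: [[0.997, 0.079, 0.002], [0.079, -0.997, 0.001], [0.002, -0.001, -1.0]]
wrist_force: [-0.2, -0.4, 0.2]
gripper_width: 22.6
```

Request:
carry_out([
  {"grip":0,"dp":[0,0,0.2],"twist":[0,0,0]},
  {"grip":0,"dp":[0,0,0.3],"twist":[0,0,0]},
])

```text
time_s: 7.9
position: [570.9, 300.1, 25.5]
tool_rot: [[0.997, 0.079, 0.003], [0.079, -0.997, 0.002], [0.003, -0.002, -1.0]]
wrist_force: [0.3, 0.1, -0.6]
gripper_width: 22.6
```

```bash
python3 go.py 569.5 299.5 24 .08; python3 snap.py w10 wrist
```

```text
t 7.9 pos [570.9 300.1  25.5] F [ 0.3  0.1 -0.6] w 22.6 
dp [-0.15, 0.05, 0.15] tw [-0.1, -0.2, -0.1]
7.9 [570.9 300.1  25.5] 22.648424173935066
```

View pics/w10_v.png

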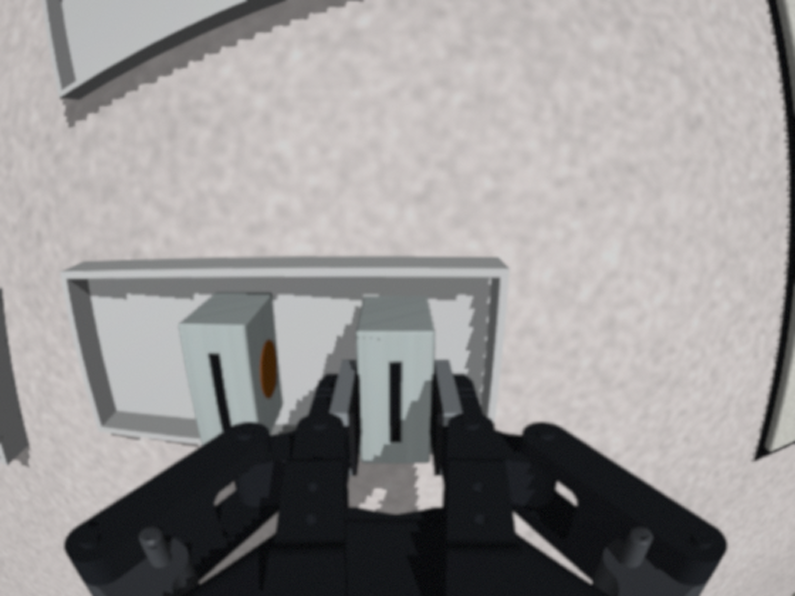

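Request:
carry_out([
  {"grip":0,"dp":[0,0,0.1],"twist":[0,0,0]},
  {"grip":0,"dp":[0,0,0.2],"twist":[0,0,0]},
  {"grip":0,"dp":[0,0,0.2],"twist":[0,0,0]},
])

```text
time_s: 8.25
position: [570.9, 300.1, 24.3]
tool_rot: [[0.997, 0.079, 0.003], [0.079, -0.997, 0.002], [0.003, -0.002, -1.0]]
wrist_force: [-2.3, -0.6, 8.0]
gripper_width: 21.9
```

Request:
carry_out([
  {"grip":0,"dp":[0,0,0.05],"twist":[0,0,0]},
  {"grip":0,"dp":[0,0,0.1],"twist":[0,0,0]},
])

```text
time_s: 8.45
position: [570.9, 300.2, 24.3]
tool_rot: [[0.997, 0.079, 0.003], [0.079, -0.997, 0.003], [0.003, -0.002, -1.0]]
wrist_force: [-4.4, -1.5, 13.5]
gripper_width: 22.4
```

Contact with the tray floor: the height holds at 24.3 mm and the force is rising. I ease off, open partly and lift straight up.

Request:
carry_out([
  {"grip":0.3,"dp":[0,0,-0.05],"twist":[0,0,0]},
  {"grip":0.4,"dp":[0,0,-0.05],"twist":[0,0,0]},
  {"grip":0.4,"dp":[0,0,-0.05],"twist":[0,0,0]},
])

```text
time_s: 8.75
position: [570.9, 300.2, 24.6]
tool_rot: [[0.997, 0.079, 0.003], [0.079, -0.997, 0.003], [0.003, -0.002, -1.0]]
wrist_force: [0.3, -0.4, -0.3]
gripper_width: 33.8
```

Request:
carry_out([
  {"grip":0.4,"dp":[0,0,-2],"twist":[0,0,0]},
  {"grip":0.4,"dp":[0,0,-6],"twist":[0,0,0]},
  {"grip":0.4,"dp":[0,0,-11],"twist":[0,0,0]},
  {"grip":0.4,"dp":[0,0,-15],"twist":[0,0,0]},
  {"grip":0.4,"dp":[0,0,-18],"twist":[0,0,0]},
])

```text
time_s: 9.25
position: [571.0, 299.8, 207.6]
tool_rot: [[0.997, 0.078, 0.006], [0.078, -0.997, 0.004], [0.006, -0.003, -1.0]]
wrist_force: [0.1, -0.7, -0.5]
gripper_width: 33.8
```

```bash
python3 go.py 543 -295 200 .14; python3 snap.py w11 wrist
```

```text
t 9.25 pos [571.  299.8 207.6] F [ 0.1 -0.7 -0.5] w 33.8 
dp [-7.46, 59.08, 0.51] tw [-0.2, -0.4, -3.5]
9.25 [571.  299.8 207.6] 33.8385321576532
```

View pics/w11_v.png

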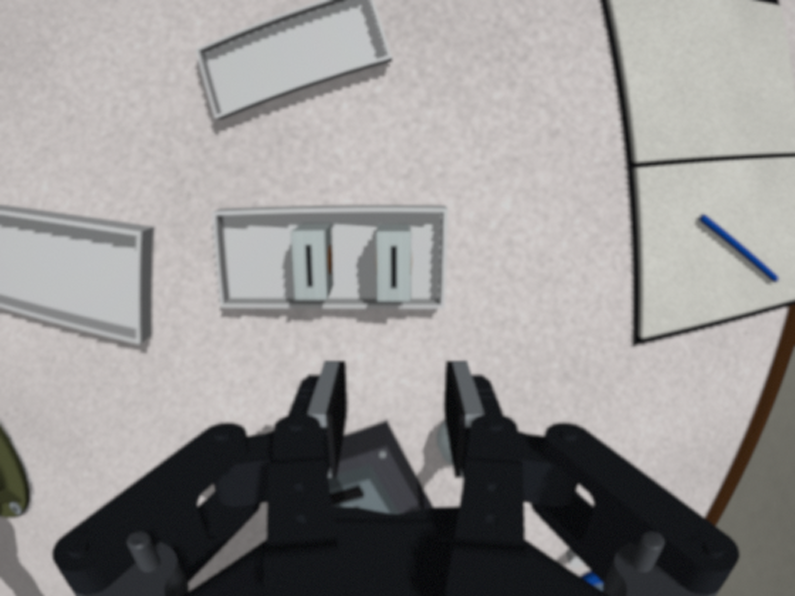

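The new cassette stands at (394,265) beside the old one at (310,265). Next is the lid.

Request:
carry_out([
  {"grip":0.4,"dp":[-7.4,58,0.5],"twist":[-0.2,-0.4,-3.5]},
  {"grip":0.4,"dp":[-7.4,58,0.5],"twist":[-0.2,-0.4,-3.5]},
  {"grip":0.4,"dp":[-7.4,58,0.5],"twist":[-0.2,-0.4,-3.5]},
  {"grip":0.4,"dp":[-7.4,58,0.5],"twist":[-0.2,-0.4,-3.5]},
  {"grip":0.4,"dp":[-7.4,58,0.5],"twist":[-0.2,-0.4,-3.5]},
])

```text
time_s: 9.8
position: [558.9, 48.1, 203.6]
tool_rot: [[0.99, 0.139, 0.005], [0.139, -0.99, 0.003], [0.005, -0.002, -1.0]]
wrist_force: [0.8, -0.2, -0.6]
gripper_width: 34.2
```

```bash
python3 go.py 543 -290 200 .14
```

```text
t 9.8 pos [558.9  48.1 203.6] F [ 0.8 -0.2 -0.6] w 34.2 
dp [-6.29, 33.26, 0.26] tw [-0.1, -0.3, -0.0]
```

Request:
carry_out([
  {"grip":0.4,"dp":[-6.3,33.2,0.3],"twist":[-0.1,-0.3,0]},
  {"grip":0.4,"dp":[-6.3,33.2,0.3],"twist":[-0.1,-0.3,0]},
  {"grip":0.4,"dp":[-6.3,33.2,0.3],"twist":[-0.1,-0.3,0]},
  {"grip":0.4,"dp":[-6.3,33.2,0.3],"twist":[-0.1,-0.3,0]},
  {"grip":0.4,"dp":[-6.3,33.2,0.3],"twist":[-0.1,-0.3,0]},
])

```text
time_s: 10.3
position: [546.8, -201.6, 200.4]
tool_rot: [[0.99, 0.14, 0.0], [0.14, -0.99, 0.0], [0.0, -0.0, -1.0]]
wrist_force: [0.9, 0.4, 0.9]
gripper_width: 34.4
```

```bash
python3 go.py 543 -295 200 .14
```

```text
t 10.3 pos [ 546.8 -201.6  200.4] F [0.9 0.4 0.9] w 34.4 
dp [-1.68, 9.2, 0.04] tw [-0.0, -0.0, -0.0]
```

Request:
carry_out([
  {"grip":0.4,"dp":[-1.7,9.2,0],"twist":[0,0,0]},
  {"grip":0.4,"dp":[-1.7,9.2,0],"twist":[0,0,0]},
  {"grip":0.4,"dp":[-1.7,9.2,0],"twist":[0,0,0]},
  {"grip":0.4,"dp":[-1.7,9.2,0],"twist":[0,0,0]},
])

```text
time_s: 10.7
position: [542.0, -296.3, 199.6]
tool_rot: [[0.991, 0.137, -0.001], [0.137, -0.991, 0.001], [-0.001, -0.001, -1.0]]
wrist_force: [-0.1, 1.4, 0.2]
gripper_width: 33.9
```

```bash
python3 snap.py w12 wrist
```

```text
10.7 [ 542.  -296.3  199.6] 33.890927115915126
```

View pics/w12_v.png

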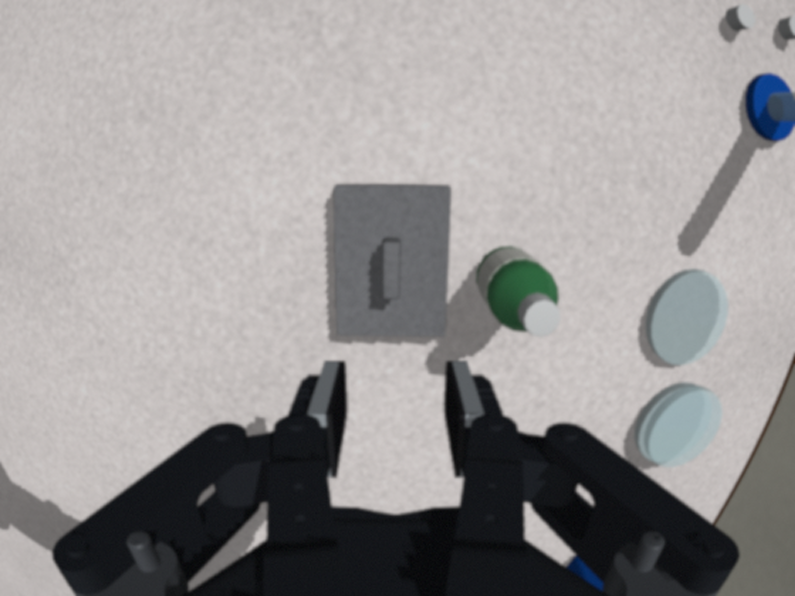

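Run:
```python
from h import *
crop('pics/w12.png','pics/w12c.png',220,115,110,140,4.2)
```

```text
(no output)
```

View pics/w12c.png

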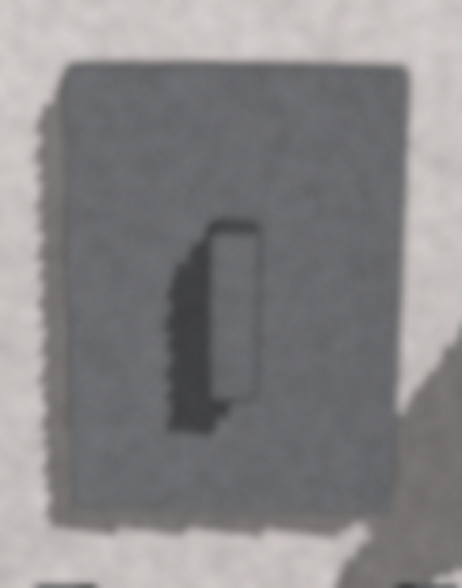

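```bash
python3 - <<'E'
import pickle
from fit import *
c,s=pickle.load(open('pics/w12.pkl','rb'))
M=[(-41,56,20),(41,56,20),(41,-56,20),(-41,-56,20),(-6,20,42),(6,20,42),(6,-20,42),(-6,-20,42)]
P=np.array([(66,66),(409,66),(396,515),(71,512),(209,234),(263,234),(258,403),(210,403)])/4.2+[220,115]-.35
x,r=fit([(c,True,M,P)],[543,-295,.14]);print(x,r.tolist())
f=lambda u,v,z:onz(c,u/1.42,v/1.42,z,True)
print(f(541,315,100))
E
python3 go.py 543 -295.5 100 .14
```

```text
[ 5.39814015e+02 -2.97404399e+02  1.28623808e-01] [[-0.6, 0.1], [0.6, 0.8], [-0.4, -0.7], [0.8, -0.6], [-0.1, -0.2], [-0.2, -0.1], [0.5, 0.3], [-0.4, 0.2]]
[ 627.3360057  -296.12614234  100.        ]
t 10.75 pos [ 542.7 -294.4  199.7] F [-0.3 -0.  -0.4] w 34.1 
dp [0.02, 0.13, 9.97] tw [-0.1, 0.0, -0.0]
```

```bash
python3 go.py 540.2 -297 60 .13
```

```text
t 10.75 pos [ 542.7 -294.4  199.7] F [-0.3 -0.  -0.4] w 34.1 
dp [-0.28, 0.24, 13.97] tw [-0.1, 0.0, 0.6]
```

Request:
carry_out([
  {"grip":0.4,"dp":[-0.3,0.25,4],"twist":[0,0,0.6]},
  {"grip":0.4,"dp":[-0.3,0.25,8],"twist":[0,0,0.6]},
  {"grip":0.4,"dp":[-0.3,0.25,12],"twist":[0,0,0.6]},
  {"grip":0.4,"dp":[-0.3,0.25,14],"twist":[0,0,0.6]},
  {"grip":0.4,"dp":[-0.3,0.25,14],"twist":[0,0,0.6]},
])

```text
time_s: 11.25
position: [538.9, -293.5, 56.6]
tool_rot: [[0.991, 0.132, -0.006], [0.132, -0.991, 0.006], [-0.005, -0.006, -1.0]]
wrist_force: [-0.3, 0.4, -0.0]
gripper_width: 34.3
```

```bash
python3 go.py 540.2 -297 23 .13; python3 snap.py w13 wrist
```

```text
t 11.25 pos [ 538.9 -293.5   56.6] F [-0.3  0.4 -0. ] w 34.3 
dp [0.09, 0.39, 3.35] tw [-0.4, 0.3, 0.1]
11.25 [ 538.9 -293.5   56.6] 34.254334834293594
```

View pics/w13_v.png

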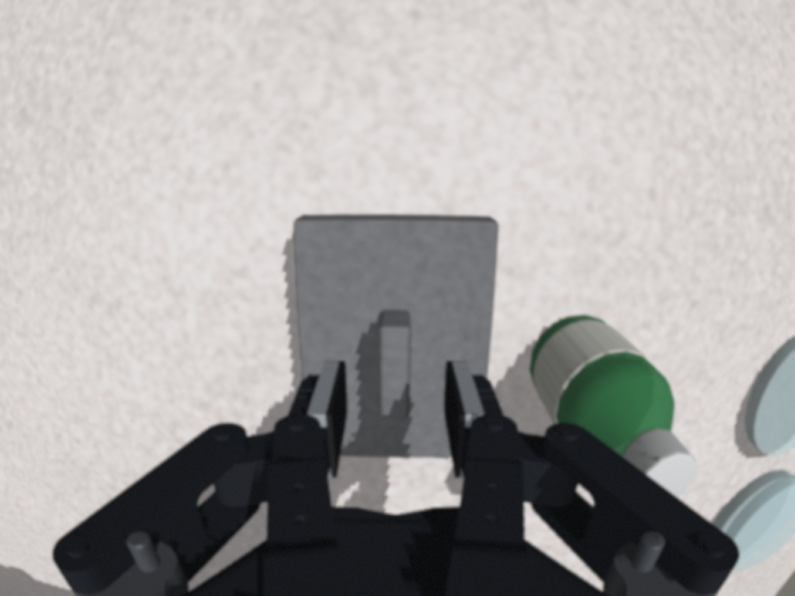

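Request:
carry_out([
  {"grip":0.4,"dp":[0.1,0.38,1],"twist":[-0.4,0.3,0.1]},
  {"grip":0.4,"dp":[0.1,0.38,2],"twist":[-0.4,0.3,0.1]},
  {"grip":0.4,"dp":[0.1,0.38,2.8],"twist":[-0.4,0.3,0.1]},
  {"grip":0.4,"dp":[0.1,0.38,3.1],"twist":[-0.4,0.3,0.1]},
  {"grip":0.4,"dp":[0.1,0.38,3.1],"twist":[-0.4,0.3,0.1]},
])

```text
time_s: 11.8
position: [541.2, -298.1, 27.3]
tool_rot: [[0.992, 0.13, 0.003], [0.13, -0.992, -0.002], [0.002, 0.003, -1.0]]
wrist_force: [0.8, -0.5, 0.2]
gripper_width: 34.5
```

```bash
python3 go.py 540.2 -297 24 .13; python3 snap.py w14 wrist; python3 snap.py si14 side;python3 - <<'E'
from h import *
crop('pics/si14.png','pics/si14c.png',320,200,130,110,5.5)
E
```

```text
t 11.8 pos [ 541.2 -298.1   27.3] F [ 0.8 -0.5  0.2] w 34.5 
dp [-0.08, -0.12, 0.33] tw [0.1, -0.1, 0.0]
11.8 [ 541.2 -298.1   27.3] 34.49742628745093
11.85 [ 541.4 -298.3   27.7] 33.86867217383426
```

View pics/w14_v.png

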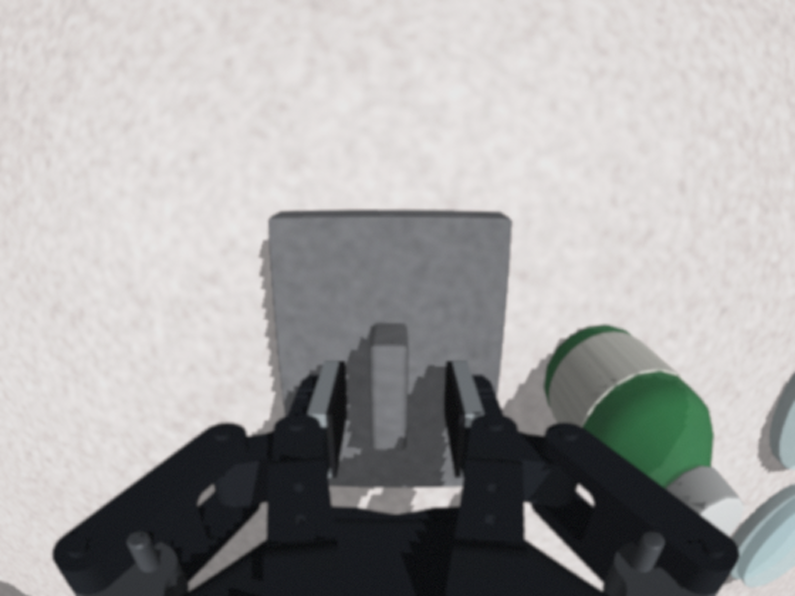

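View pics/si14c.png

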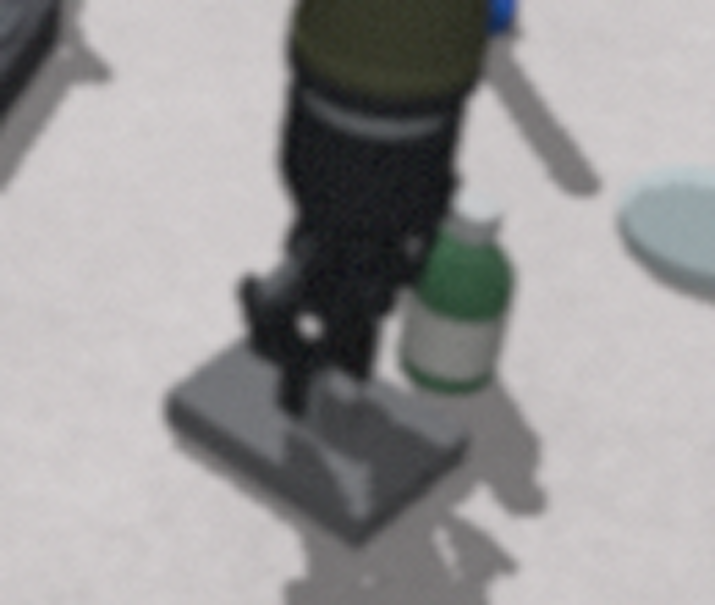

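Request:
carry_out([
  {"grip":0.4,"dp":[-0.15,0,0.2],"twist":[0,0,0]},
  {"grip":0.2,"dp":[-0.15,0,0.2],"twist":[0,0,0]},
  {"grip":0,"dp":[-0.15,0,0.2],"twist":[0,0,0]},
  {"grip":0,"dp":[-0.15,0,0.2],"twist":[0,0,0]},
  {"grip":0,"dp":[-0.15,0,0.2],"twist":[0,0,0]},
])

```text
time_s: 12.4
position: [540.1, -298.7, 26.2]
tool_rot: [[0.992, 0.129, 0.004], [0.13, -0.992, -0.003], [0.003, 0.003, -1.0]]
wrist_force: [-0.1, 0.3, 3.5]
gripper_width: 10.8
```

Request:
carry_out([
  {"grip":0,"dp":[0,0,0],"twist":[0,0,0]},
  {"grip":0,"dp":[0,0,-2],"twist":[0,0,0]},
  {"grip":0,"dp":[0,0,-6],"twist":[0,0,0]},
  {"grip":0,"dp":[0,0,-10],"twist":[0,0,0]},
  {"grip":0,"dp":[0,0,-14],"twist":[0,0,0]},
])

```text
time_s: 12.9
position: [539.2, -298.1, 167.2]
tool_rot: [[0.992, 0.129, 0.003], [0.129, -0.992, -0.003], [0.003, 0.003, -1.0]]
wrist_force: [0.2, 0.0, -0.4]
gripper_width: 10.5
```

```bash
python3 go.py 556.3 72.6 170 .483; python3 snap.py w15 wrist;python3 - <<'E'
from h import *
crop('pics/w15.png','pics/w15c.png',180,150,200,185,4)
E
```

```text
t 12.9 pos [ 539.2 -298.1  167.2] F [ 0.2  0.  -0.4] w 10.5 
dp [6.5, -36.53, -0.37] tw [0.2, -0.1, -20.2]
12.9 [ 539.2 -298.1  167.2] 10.45445965941977
```

View pics/w15_v.png

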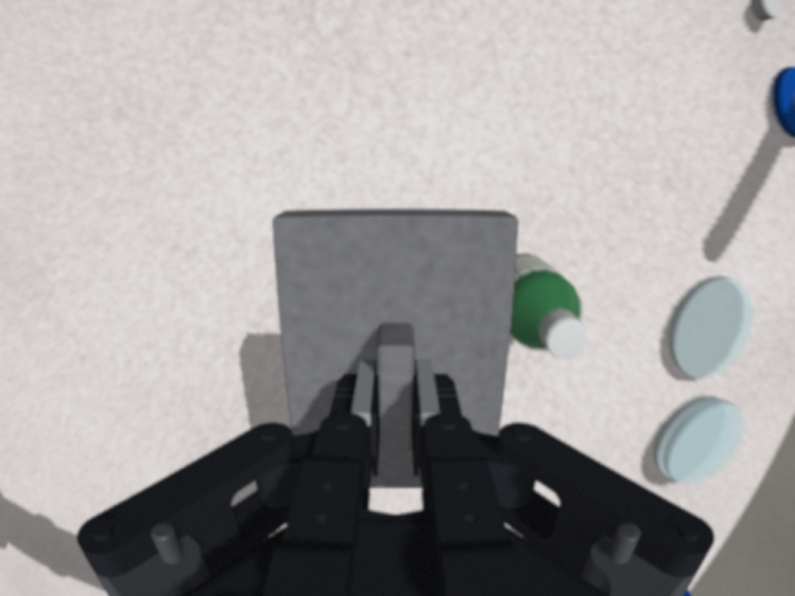

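View pics/w15c.png

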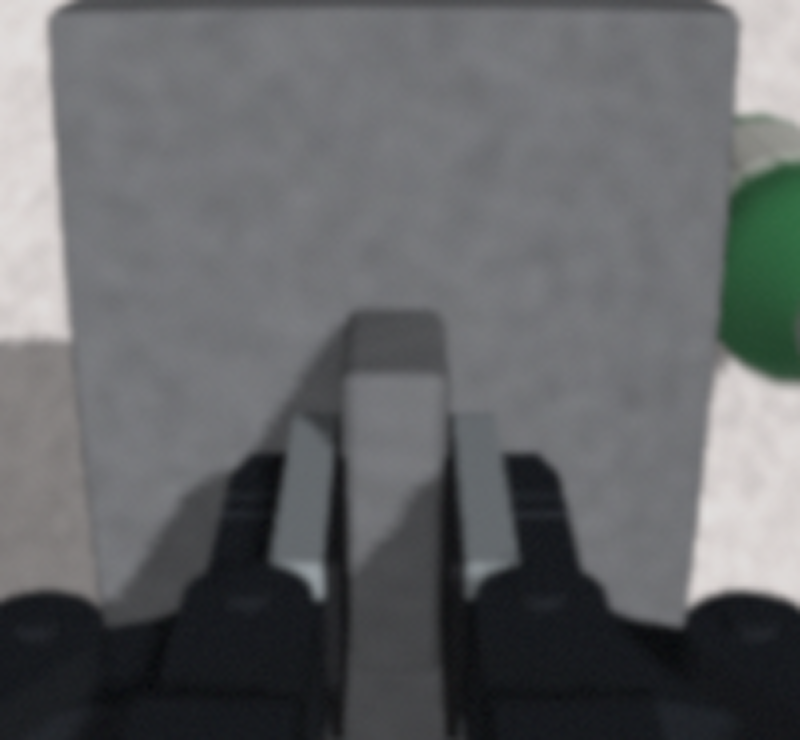

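Run:
```python
import pickle
from fit import *
c,s=pickle.load(open('pics/w15.pkl','rb'))
z=s['position'][2]-26.2
M=np.array([(-41,56,20),(41,56,20),(-6,20,42),(6,20,42)])+[0,0,z]
P=np.array([(50,10),(738,10),(345,373),(446,373)])/4+[180,150]-.35
x,r=fit([(c,True,M,P)],[539,-298,.13]);print(x,r.tolist())
R=s['tool_rot'];d=R.T@np.r_[x[:2]-s['position'][:2],0];print('lid in tool',d,'yaw rel',x[2]-np.arctan2(R[1,0],R[0,0]))
```

```text
[ 5.39365822e+02 -2.96627690e+02  1.30103010e-01] [[-1.1, 0.2], [1.3, 0.1], [-1.6, -0.1], [1.4, -0.1]]
lid in tool [ 0.37004224 -1.39588231 -0.00312235] yaw rel 0.0003070148854960597
```

Run:
```python
import pickle
from fit import *
M=[(-35,50,60),(35,50,60),(35,-50,60),(-35,-50,60),(-14,27,60),(14,27,60),(14,-27,60),(-14,-27,60)]
c3,_=pickle.load(open('pics/w3.pkl','rb'));P3=np.array([(299,27),(494,27),(487,292),(303,292),(357,85),(435,85),(433,231),(358,230)])/1.42-.15
c5,_=pickle.load(open('pics/w5.pkl','rb'));P5=np.array([(323,209),(470,209)])/1.42-.15
c7,_=pickle.load(open('pics/w7.pkl','rb'));P7=np.array([(322,205),(456,205),(363,248),(415,248)])/1.42-.15
c2,_=pickle.load(open('pics/w2.pkl','rb'));P2=np.array([(104,108),(371,108),(358,463),(113,463),(184,194),(288,194),(286,384),(186,384)])/3.3+[205,105]-.35
for o in ([(c3,True,M,P3)],[(c5,True,M[:2],P5)],[(c7,True,M[:2]+M[4:6],P7)],[(c2,True,M,P2),(c3,True,M,P3),(c7,True,M[:2]+M[4:6],P7)]):
    x,r=fit(o,[556,73,.48]);print(x,r.tolist())
```

```text
[5.56755617e+02 7.22229943e+01 4.81791127e-01] [[0.4, 0.2], [-0.8, 0.6], [-0.6, -0.3], [1.0, -0.9], [-0.2, -0.5], [0.2, -0.3], [0.4, 0.3], [-0.4, 0.8]]
[5.57006598e+02 7.28039608e+01 4.83236085e-01] [[0.0, -0.0], [-0.0, -0.0]]
[5.56375743e+02 7.18709783e+01 4.78763235e-01] [[-0.2, 0.1], [0.3, 0.1], [-0.4, -0.1], [0.4, -0.1]]
[5.56617972e+02 7.22417917e+01 4.82493991e-01] [[0.2, 0.8], [-0.3, 1.1], [-0.2, -0.4], [0.6, -0.8], [0.1, 0.5], [0.4, 0.6], [0.1, 0.9], [0.1, 0.7], [0.2, 0.1], [-1.1, 0.4], [-0.7, -0.5], [0.8, -1.0], [-0.5, -0.6], [-0.0, -0.5], [0.2, 0.2], [-0.6, 0.7], [0.0, -0.0], [0.5, -0.4], [-0.0, -0.3], [0.8, -0.4]]
```

Request:
carry_out([
  {"grip":0,"dp":[6.5,-36.5,-1],"twist":[0.2,0,-20.2]},
  {"grip":0,"dp":[6.5,-36.5,-1],"twist":[0.2,0,-20.2]},
  {"grip":0,"dp":[6.5,-36.5,-1],"twist":[0.2,0,-20.2]},
  {"grip":0,"dp":[6.5,-36.5,-1],"twist":[0.2,0,-20.2]},
  {"grip":0,"dp":[6.5,-36.5,-1],"twist":[0.2,0,-20.2]},
])

```text
time_s: 13.45
position: [552.4, -46.9, 176.7]
tool_rot: [[0.886, 0.463, 0.011], [0.464, -0.886, -0.004], [0.008, 0.008, -1.0]]
wrist_force: [-0.2, -0.1, -1.0]
gripper_width: 10.8
```

```bash
python3 go.py 557 70.9 170 .482
```

```text
t 13.45 pos [552.4 -46.9 176.7] F [-0.2 -0.1 -1. ] w 10.8 
dp [5.86, -10.23, 0.63] tw [0.5, -0.5, -0.0]
```

Request:
carry_out([
  {"grip":0,"dp":[5.9,-10.2,0.6],"twist":[0.5,-0.5,0]},
  {"grip":0,"dp":[5.9,-10.2,0.6],"twist":[0.5,-0.5,0]},
  {"grip":0,"dp":[5.9,-10.2,0.6],"twist":[0.5,-0.5,0]},
  {"grip":0,"dp":[5.9,-10.2,0.6],"twist":[0.5,-0.5,0]},
  {"grip":0,"dp":[5.9,-10.2,0.6],"twist":[0.5,-0.5,0]},
])

```text
time_s: 13.95
position: [557.3, 70.6, 169.9]
tool_rot: [[0.886, 0.464, -0.002], [0.464, -0.886, -0.001], [-0.002, -0.0, -1.0]]
wrist_force: [1.4, -0.5, -0.6]
gripper_width: 10.5
```

```bash
python3 go.py 557 70.9 105 .482
```

```text
t 13.95 pos [557.3  70.6 169.9] F [ 1.4 -0.5 -0.6] w 10.5 
dp [-0.0, -0.03, 6.49] tw [-0.0, 0.1, 0.1]
```

Request:
carry_out([
  {"grip":0,"dp":[0,0,3.5],"twist":[0,0,0]},
  {"grip":0,"dp":[0,0,5.5],"twist":[0,0,0]},
  {"grip":0,"dp":[0,0,6.8],"twist":[0,0,0]},
  {"grip":0,"dp":[0,0,6.8],"twist":[0,0,0]},
  {"grip":0,"dp":[0,0,6.8],"twist":[0,0,0]},
])

```text
time_s: 14.45
position: [557.4, 69.0, 102.1]
tool_rot: [[0.887, 0.462, -0.002], [0.462, -0.887, -0.001], [-0.002, 0.0, -1.0]]
wrist_force: [-1.1, -0.8, -0.8]
gripper_width: 10.3
```

```bash
python3 go.py 557 70.9 85 .482; python3 snap.py w16 wrist; python3 snap.py s16 scene; python3 snap.py si16 side;python3 - <<'E'
from h import *
crop('pics/s16.png','pics/s16c.png',235,190,110,100,5)
crop('pics/si16.png','pics/si16c.png',250,150,110,90,6)
a=cv2.imread('pics/s16c.png');b=cv2.imread('pics/si16c.png');h=max(a.shape[0],b.shape[0])
a=cv2.copyMakeBorder(a,0,h-a.shape[0],0,0,0);b=cv2.copyMakeBorder(b,0,h-b.shape[0],0,0,0)
m=cv2.hconcat([a,b]);cv2.imwrite('pics/m16.png',cv2.resize(m,None,fx=.65,fy=.65,interpolation=cv2.INTER_AREA))
E
```

```text
t 14.45 pos [557.4  69.  102.1] F [-1.1 -0.8 -0.8] w 10.3 
dp [0.06, -0.18, 1.71] tw [0.0, 0.1, -0.1]
14.45 [557.4  69.  102.1] 10.329729394476757
14.5 [557.7  69.4 102.6] 10.74142644977565
14.55 [557.8  69.7 102.8] 10.474806216805225
```

View pics/w16_v.png

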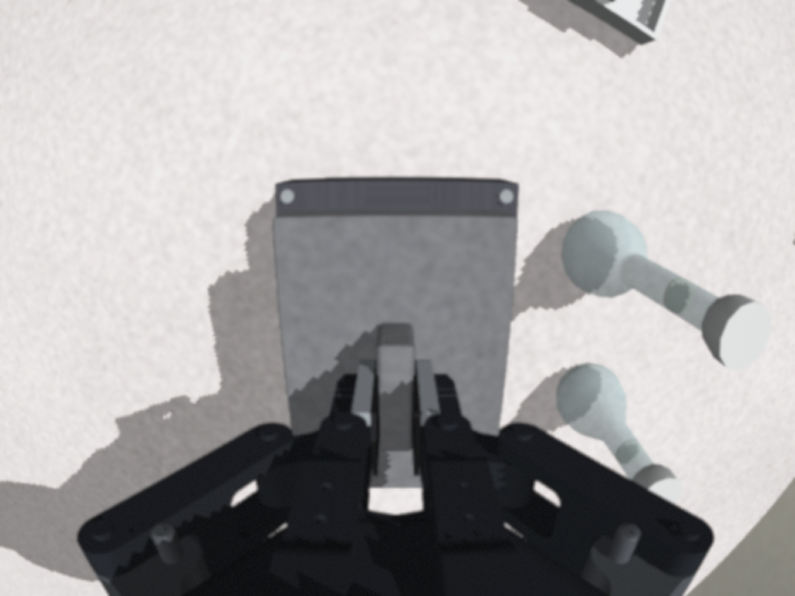

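View pics/m16.png

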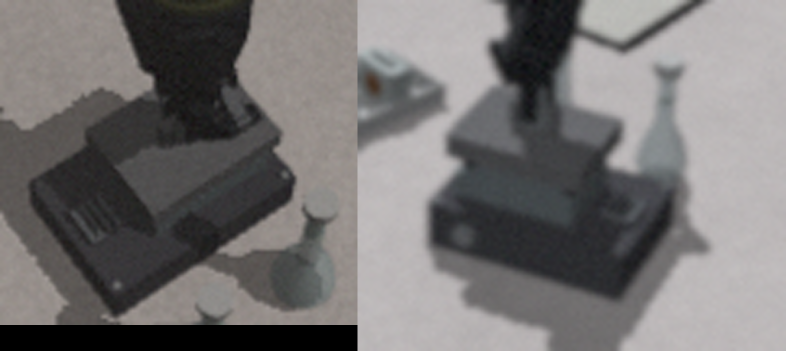

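The lid edges at (275..517, 216) are centred on the housing edges at (276..518, 183), parallel and above the bay. I lower it next.

Request:
carry_out([
  {"grip":0,"dp":[0,-0.12,0.7],"twist":[0,0,0]},
  {"grip":0,"dp":[0,-0.12,1.2],"twist":[0,0,0]},
  {"grip":0,"dp":[0,-0.12,1.6],"twist":[0,0,0]},
  {"grip":0,"dp":[0,-0.12,1.9],"twist":[0,0,0]},
  {"grip":0,"dp":[0,-0.12,1.9],"twist":[0,0,0]},
])

```text
time_s: 15.1
position: [556.9, 71.1, 83.3]
tool_rot: [[0.886, 0.464, -0.001], [0.464, -0.886, -0.001], [-0.001, 0.0, -1.0]]
wrist_force: [0.2, -0.4, -0.8]
gripper_width: 10.4
```

```bash
python3 go.py 557 70.9 80 .482
```

```text
t 15.1 pos [556.9  71.1  83.3] F [ 0.2 -0.4 -0.8] w 10.4 
dp [-0.0, 0.02, 0.33] tw [0.0, 0.1, 0.0]
```

Request:
carry_out([
  {"grip":0,"dp":[0,0,0.2],"twist":[0,0,0]},
  {"grip":0,"dp":[0,0,0.4],"twist":[0,0,0]},
  {"grip":0,"dp":[0,0,0.5],"twist":[0,0,0]},
  {"grip":0,"dp":[0,0,0.6],"twist":[0,0,0]},
])

```text
time_s: 15.5
position: [557.0, 71.1, 77.2]
tool_rot: [[0.886, 0.464, -0.001], [0.464, -0.886, -0.001], [-0.001, 0.0, -1.0]]
wrist_force: [-0.5, 0.7, -0.8]
gripper_width: 10.7
```

Request:
carry_out([
  {"grip":0,"dp":[0,0,0.15],"twist":[0,0,0]},
  {"grip":0,"dp":[0,0,0.3],"twist":[0,0,0]},
  {"grip":0,"dp":[0,0,0.3],"twist":[0,0,0]},
])

```text
time_s: 15.8
position: [557.0, 71.1, 75.3]
tool_rot: [[0.886, 0.463, -0.0], [0.463, -0.886, -0.0], [-0.0, 0.0, -1.0]]
wrist_force: [-3.4, 0.5, 9.9]
gripper_width: 10.3
```

Request:
carry_out([
  {"grip":0.2,"dp":[0,0,0],"twist":[0,0,0]},
  {"grip":0.35,"dp":[0,0,0],"twist":[0,0,0]},
  {"grip":0.35,"dp":[0,0,-2],"twist":[0,0,0]},
  {"grip":0.35,"dp":[0,0,-6],"twist":[0,0,0]},
  {"grip":0.2,"dp":[0,0,-8],"twist":[0,0,0]},
])

```text
time_s: 16.3
position: [558.1, 71.0, 157.7]
tool_rot: [[0.886, 0.463, 0.003], [0.463, -0.886, -0.0], [0.002, 0.001, -1.0]]
wrist_force: [0.6, 0.2, -0.1]
gripper_width: 18.0
```

```bash
python3 - <<'E'
import numpy as np
a=.482
for q in(-42,42):print(np.array([556.6,72.3])+np.array([[np.cos(a),-np.sin(a)],[np.sin(a),np.cos(a)]])@[0,q])
E
python3 go.py 576.1 35.1 110 .482; python3 snap.py w17 wrist
```

```text
[576.06919411  35.08507718]
[537.13080589 109.51492282]
t 16.3 pos [558.1  71.  157.7] F [ 0.6  0.2 -0.1] w 18.0 
dp [-0.08, 4.01, 4.77] tw [0.1, -0.1, -0.0]
16.3 [558.1  71.  157.7] 17.983699787808245
```

View pics/w17_v.png

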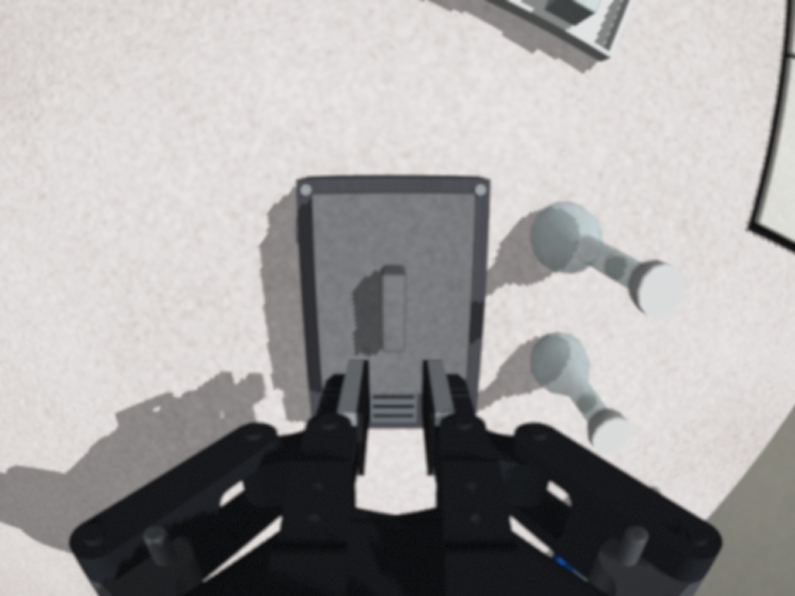

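The lid lies over the bay at (394,300), with its rib at (394,310). I press the ejector end first.

Request:
carry_out([
  {"grip":0,"dp":[-0.1,4.0,2],"twist":[0,0,0]},
  {"grip":0,"dp":[-0.1,4.0,4.8],"twist":[0,0,0]},
  {"grip":0,"dp":[-0.1,4.0,4.8],"twist":[0,0,0]},
  {"grip":0,"dp":[-0.1,4.0,4.8],"twist":[0,0,0]},
  {"grip":0,"dp":[-0.1,4.0,4.8],"twist":[0,0,0]},
])

```text
time_s: 16.85
position: [577.6, 36.2, 113.1]
tool_rot: [[0.886, 0.464, 0.007], [0.464, -0.886, 0.001], [0.007, 0.002, -1.0]]
wrist_force: [0.3, 1.1, 0.4]
gripper_width: -0.1
```

```bash
python3 go.py 576.1 35.1 63 .482; python3 snap.py w18 wrist
```

```text
t 16.85 pos [577.6  36.2 113.1] F [0.3 1.1 0.4] w -0.1 
dp [-0.22, 0.02, 5.01] tw [0.1, -0.4, 0.0]
16.85 [577.6  36.2 113.1] -0.07774625910321079
```

View pics/w18_v.png

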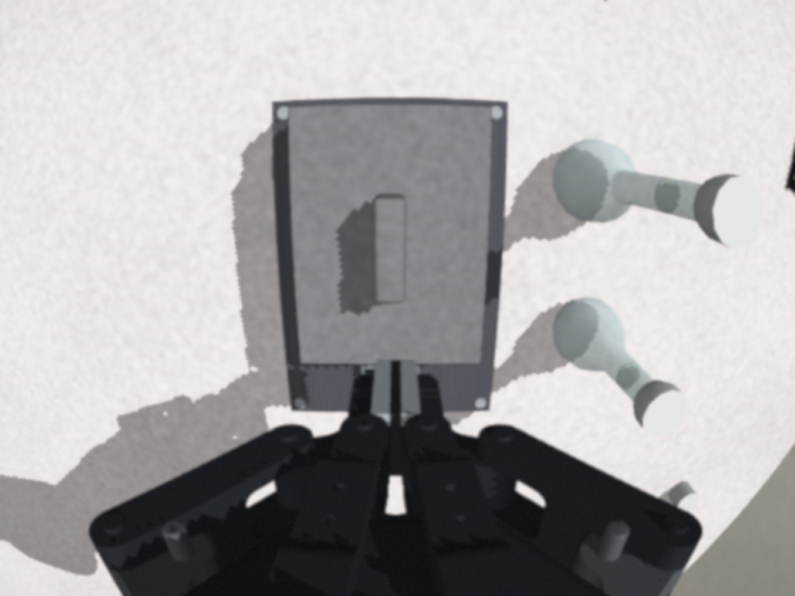

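Request:
carry_out([
  {"grip":0,"dp":[-0.2,0,2.5],"twist":[0,-0.4,0]},
  {"grip":0,"dp":[-0.2,0,3.8],"twist":[0,-0.4,0]},
  {"grip":0,"dp":[-0.2,0,4.2],"twist":[0,-0.4,0]},
  {"grip":0,"dp":[-0.2,0,4.6],"twist":[0,-0.4,0]},
  {"grip":0,"dp":[-0.2,0,4.9],"twist":[0,-0.4,0]},
])

```text
time_s: 17.4
position: [576.2, 35.5, 65.3]
tool_rot: [[0.886, 0.464, 0.002], [0.464, -0.886, -0.002], [0.001, 0.002, -1.0]]
wrist_force: [-4.5, -0.5, 9.6]
gripper_width: -0.4
```

Request:
carry_out([
  {"grip":0,"dp":[0,0,0.2],"twist":[0,0,0]},
  {"grip":0,"dp":[0,0,0.3],"twist":[0,0,0]},
  {"grip":0,"dp":[0,0,0.3],"twist":[0,0,0]},
])

```text
time_s: 17.7
position: [576.3, 35.5, 64.7]
tool_rot: [[0.886, 0.464, 0.003], [0.464, -0.886, -0.001], [0.002, 0.002, -1.0]]
wrist_force: [-6.0, 0.2, 17.5]
gripper_width: 0.3
```

Request:
carry_out([
  {"grip":0,"dp":[0,0,0.25],"twist":[0,0,0]},
  {"grip":0,"dp":[0,0,0.3],"twist":[0,0,0]},
  {"grip":0,"dp":[0,0,0.3],"twist":[0,0,0]},
])

```text
time_s: 18.0
position: [576.3, 35.5, 64.6]
tool_rot: [[0.886, 0.464, 0.004], [0.464, -0.886, -0.001], [0.003, 0.002, -1.0]]
wrist_force: [-8.0, -0.9, 22.0]
gripper_width: 0.2
```

Request:
carry_out([
  {"grip":0,"dp":[0,0,-3],"twist":[0,0,0]},
  {"grip":0,"dp":[0,0,-5.5],"twist":[0,0,0]},
  {"grip":0,"dp":[0,-3,-5.5],"twist":[0,0,0]},
  {"grip":0,"dp":[0,-7,-5.5],"twist":[0,0,0]},
  {"grip":0,"dp":[0,-8.4,-5.5],"twist":[0,0,0]},
])

```text
time_s: 18.5
position: [535.6, 114.1, 120.2]
tool_rot: [[0.884, 0.468, 0.004], [0.468, -0.884, 0.002], [0.005, 0.0, -1.0]]
wrist_force: [-0.1, 1.8, -0.4]
gripper_width: 0.0
```

Request:
carry_out([
  {"grip":0,"dp":[0,-0.5,0],"twist":[0,0,0]},
  {"grip":0,"dp":[0,-0.5,0],"twist":[0,0,0]},
])

```text
time_s: 18.7
position: [533.4, 119.3, 120.7]
tool_rot: [[0.883, 0.469, 0.005], [0.469, -0.883, 0.003], [0.005, 0.0, -1.0]]
wrist_force: [-0.2, 0.2, -0.6]
gripper_width: -0.2
```

```bash
python3 go.py 537.1 109.5 63 .482; python3 snap.py w19 wrist; python3 snap.py si19 side
python3 - <<'E'
from h import *
crop('pics/si19.png','pics/si19c.png',250,150,110,90,6)
E
```

```text
t 18.7 pos [533.4 119.3 120.7] F [-0.2  0.2 -0.6] w -0.2 
dp [-0.16, 1.04, 5.77] tw [0.0, -0.3, 0.4]
18.7 [533.4 119.3 120.7] -0.1548594031022142
18.75 [533.8 118.  120.6] 0.553133131488108
```

View pics/si19c.png

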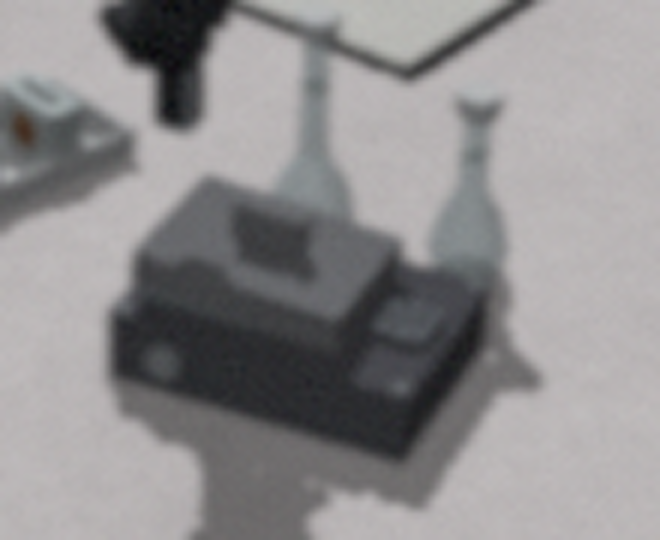

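View pics/w19_v.png

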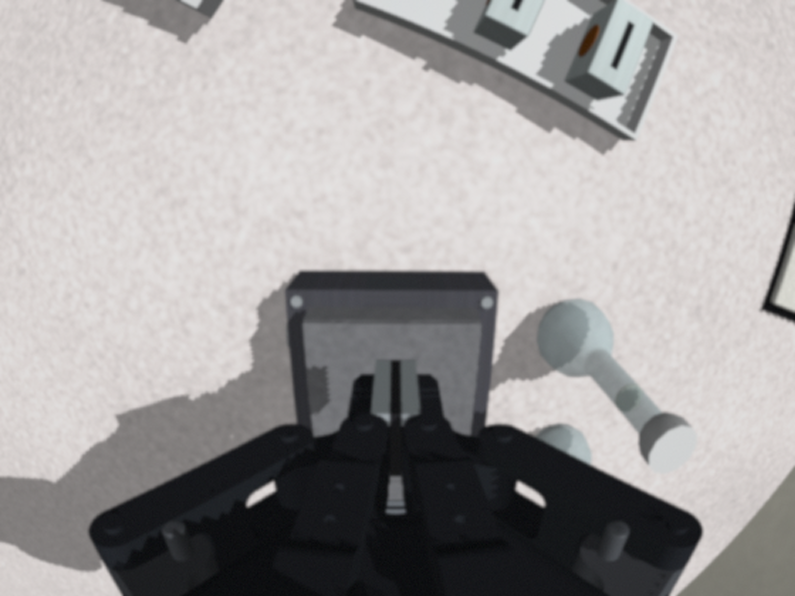

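```bash
python3 go.py 537.1 109.5 85 .482
```

```text
t 18.8 pos [534.  117.2 120.5] F [-0.2 -0.  -0.6] w 0.3 
dp [-0.11, 0.82, 3.55] tw [0.1, -0.3, 0.2]
```

Request:
carry_out([
  {"grip":0,"dp":[-0.1,0.8,0.5],"twist":[0.1,-0.3,0.2]},
  {"grip":0,"dp":[-0.1,0.8,2.5],"twist":[0.1,-0.3,0.2]},
  {"grip":0,"dp":[-0.1,0.8,3.5],"twist":[0.1,-0.3,0.2]},
  {"grip":0,"dp":[-0.1,0.8,3.5],"twist":[0.1,-0.3,0.2]},
])

```text
time_s: 19.2
position: [536.3, 108.3, 83.8]
tool_rot: [[0.887, 0.462, -0.004], [0.462, -0.887, -0.001], [-0.004, -0.001, -1.0]]
wrist_force: [-0.3, 0.4, 0.0]
gripper_width: 0.0
```

```bash
python3 go.py 537.1 109.5 63 .482
```

```text
t 19.2 pos [536.3 108.3  83.8] F [-0.3  0.4  0. ] w 0.0 
dp [0.13, -0.07, 2.08] tw [-0.1, 0.2, -0.1]
```

Request:
carry_out([
  {"grip":0,"dp":[0.1,-0.1,0.9],"twist":[0,0.2,0]},
  {"grip":0,"dp":[0.1,-0.1,1.3],"twist":[0,0.2,0]},
  {"grip":0,"dp":[0.1,-0.1,1.6],"twist":[0,0.2,0]},
  {"grip":0,"dp":[0.1,-0.1,1.9],"twist":[0,0.2,0]},
  {"grip":0,"dp":[0.1,-0.1,2.1],"twist":[0,0.2,0]},
])

```text
time_s: 19.7
position: [536.7, 109.7, 63.9]
tool_rot: [[0.887, 0.462, -0.0], [0.462, -0.887, 0.001], [0.0, -0.001, -1.0]]
wrist_force: [-10.4, -0.7, 35.1]
gripper_width: -0.3
```

Request:
carry_out([
  {"grip":0,"dp":[0,0,0.2],"twist":[0,0,0]},
  {"grip":0,"dp":[0,0,0.3],"twist":[0,0,0]},
  {"grip":0,"dp":[0,0,0.3],"twist":[0,0,0]},
])

```text
time_s: 20.0
position: [536.6, 109.7, 64.0]
tool_rot: [[0.887, 0.462, 0.001], [0.462, -0.887, 0.002], [0.002, -0.001, -1.0]]
wrist_force: [-9.1, -2.3, 31.3]
gripper_width: -0.2
```

The far end is hard against its stop at 64.0 mm. I press the ejector end once more, since it had stopped at 64.6 mm while the lid was still tilted.

Request:
carry_out([
  {"grip":0,"dp":[0,0,-3],"twist":[0,0,0]},
  {"grip":0,"dp":[0,0,-5.5],"twist":[0,0,0]},
  {"grip":0,"dp":[0,3,-5.5],"twist":[0,0,0]},
  {"grip":0,"dp":[0,7,-5.5],"twist":[0,0,0]},
  {"grip":0,"dp":[0,8.4,-5.5],"twist":[0,0,0]},
])

```text
time_s: 20.5
position: [577.1, 30.8, 119.6]
tool_rot: [[0.889, 0.459, 0.004], [0.459, -0.889, -0.0], [0.003, 0.002, -1.0]]
wrist_force: [-0.4, -0.3, 0.4]
gripper_width: -0.0
```

```bash
python3 go.py 576.1 35.1 85 .482
```

```text
t 20.5 pos [577.1  30.8 119.6] F [-0.4 -0.3  0.4] w -0.0 
dp [0.1, -0.44, 3.46] tw [0.1, -0.2, -0.3]
```

Request:
carry_out([
  {"grip":0,"dp":[0,-0.4,0.5],"twist":[0.1,-0.2,-0.3]},
  {"grip":0,"dp":[0,-0.4,2.5],"twist":[0.1,-0.2,-0.3]},
  {"grip":0,"dp":[0,-0.4,3.5],"twist":[0.1,-0.2,-0.3]},
  {"grip":0,"dp":[0,-0.4,3.5],"twist":[0.1,-0.2,-0.3]},
  {"grip":0,"dp":[0,-0.4,3.5],"twist":[0.1,-0.2,-0.3]},
])

```text
time_s: 21.0
position: [575.1, 35.3, 84.6]
tool_rot: [[0.886, 0.464, -0.001], [0.464, -0.886, 0.0], [-0.001, -0.0, -1.0]]
wrist_force: [0.1, -0.5, -0.3]
gripper_width: -0.2
```

```bash
python3 go.py 576.1 35.1 63 .482
```

```text
t 21.0 pos [575.1  35.3  84.6] F [ 0.1 -0.5 -0.3] w -0.2 
dp [0.09, 0.06, 2.16] tw [-0.0, 0.0, 0.1]
```

Request:
carry_out([
  {"grip":0,"dp":[0.1,0,0.9],"twist":[0,0,0]},
  {"grip":0,"dp":[0.1,0,1.3],"twist":[0,0,0]},
  {"grip":0,"dp":[0.1,0,1.7],"twist":[0,0,0]},
  {"grip":0,"dp":[0.1,0,2.0],"twist":[0,0,0]},
  {"grip":0,"dp":[0.1,0,2.1],"twist":[0,0,0]},
])

```text
time_s: 21.5
position: [575.9, 35.7, 64.1]
tool_rot: [[0.886, 0.464, -0.001], [0.464, -0.886, 0.0], [-0.001, -0.001, -1.0]]
wrist_force: [-4.3, -0.2, 16.0]
gripper_width: -0.1
```

Request:
carry_out([
  {"grip":0,"dp":[0,0,0.2],"twist":[0,0,0]},
  {"grip":0,"dp":[0,0,0.25],"twist":[0,0,0]},
])

```text
time_s: 21.7
position: [575.9, 35.7, 64.0]
tool_rot: [[0.886, 0.464, 0.0], [0.464, -0.886, 0.001], [0.001, -0.001, -1.0]]
wrist_force: [-8.1, 0.2, 29.6]
gripper_width: -0.2
```

Both ends now stop at 64.0 mm under about 30 N. I retreat and check.

Request:
carry_out([
  {"grip":0,"dp":[0,0,-4],"twist":[0,0,0]},
  {"grip":0,"dp":[0,0,-9],"twist":[0,0,0]},
  {"grip":0,"dp":[0,0,-14],"twist":[0,0,0]},
  {"grip":0,"dp":[0,-3,-17],"twist":[0,0,0]},
  {"grip":0,"dp":[0,-4,-17],"twist":[0,0,0]},
])

```text
time_s: 22.2
position: [558.7, 73.5, 238.8]
tool_rot: [[0.885, 0.465, 0.008], [0.465, -0.885, 0.004], [0.009, 0.0, -1.0]]
wrist_force: [1.5, 0.9, 0.0]
gripper_width: 0.4
```

Request:
carry_out([
  {"grip":0,"dp":[-4,0,0],"twist":[0,0,0]},
  {"grip":0,"dp":[-8,0,0],"twist":[0,0,0]},
  {"grip":0,"dp":[-8,0,0],"twist":[0,0,0]},
])

```text
time_s: 22.5
position: [483.1, 33.5, 237.4]
tool_rot: [[0.886, 0.463, 0.004], [0.463, -0.886, 0.003], [0.005, -0.001, -1.0]]
wrist_force: [1.1, -0.3, 0.7]
gripper_width: 0.0
```

```bash
python3 snap.py w20 wrist; python3 snap.py s20 scene; python3 snap.py si20 side
python3 - <<'E'
from h import *
crop('pics/s20.png','pics/s20c.png',95,180,320,130,2.4)
crop('pics/si20.png','pics/si20c.png',210,150,140,90,5.5)
E
```

```text
22.5 [483.1  33.5 237.4] 0.04134913573894171
22.55 [485.8  35.  237.8] -0.11382989172195944
22.6 [487.4  36.  238. ] 0.12000537354730009
```

View pics/w20_v.png

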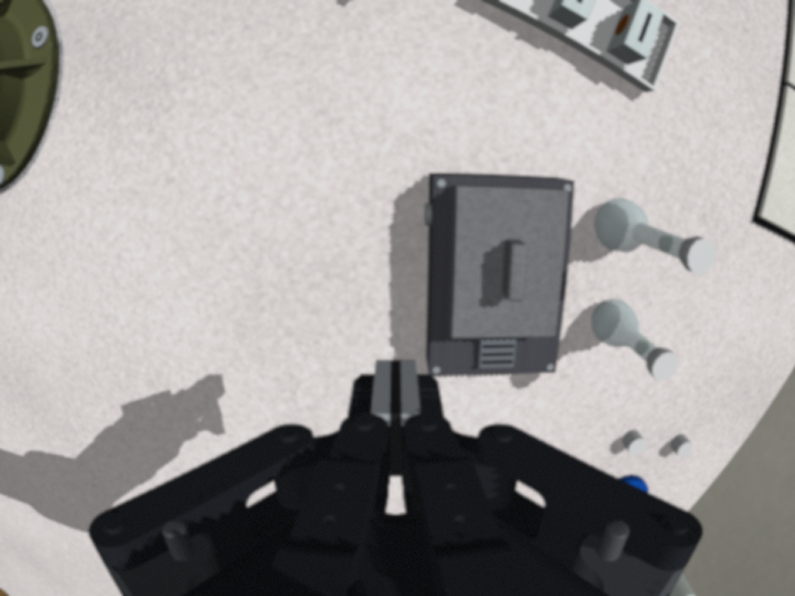

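View pics/s20c.png

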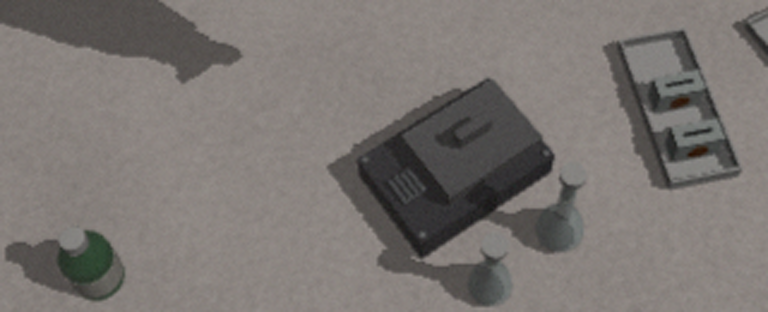

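View pics/si20c.png

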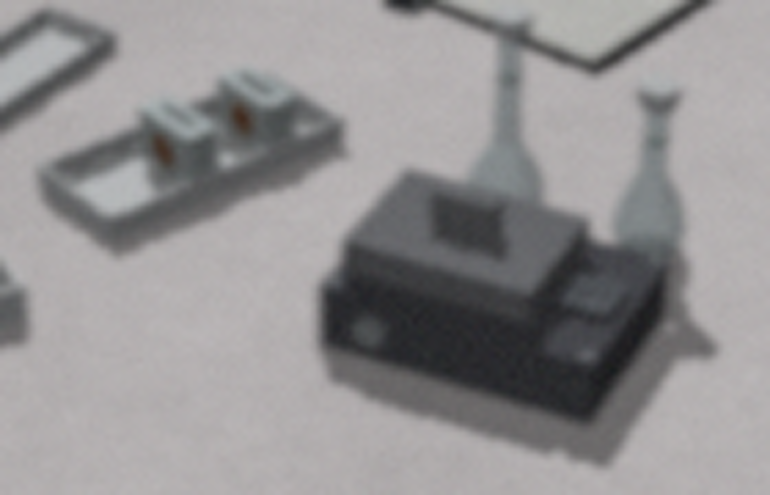

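The lid sits level on the bay, both cassettes stand in the tray, and the flasks, bottle and old cassette show no shift. The arm is clear. I let it settle, compare with the first pictures and hand in.

Request:
carry_out([
  {"grip":0,"dp":[0,0,0],"twist":[0,0,0]},
  {"grip":0,"dp":[0,0,0],"twist":[0,0,0]},
  {"grip":0,"dp":[0,0,0],"twist":[0,0,0]},
])

```text
time_s: 22.95
position: [488.8, 36.9, 237.6]
tool_rot: [[0.885, 0.466, 0.008], [0.466, -0.885, 0.004], [0.009, 0.0, -1.0]]
wrist_force: [-0.6, -0.7, 0.4]
gripper_width: -0.0
```

Run:
```python
import cv2,numpy as np
for f,g,bs in [('scene0','s20',dict(flasks=(290,248,55,60),bottle=(115,270,35,38),old=(364,206,28,20))),('side0','si20',dict(flasks=(292,150,45,45),bottle=(388,236,30,38),old=(232,165,20,18)))]:
    a=cv2.imread(f'pics/{f}.png').astype(np.float32);b=cv2.imread(f'pics/{g}.png').astype(np.float32)
    for n,(x,y,w,h) in bs.items():
        A=cv2.cvtColor(a[y:y+h,x:x+w],6);B=cv2.cvtColor(b[y:y+h,x:x+w],6)
        print(f,n,np.round(cv2.phaseCorrelate(A,B)[0],2),abs(A-B).mean().round(2))
from cell import workorder
print(workorder.job_done())
```

```text
scene0 flasks [-0.03 -0.  ] 4.78
scene0 bottle [-0.02  0.24] 14.92
scene0 old [-0.03 -0.03] 4.39
side0 flasks [0.7  0.44] 11.69
side0 bottle [-0.06  0.35] 9.09
side0 old [0.28 0.14] 8.82
the job is handed in; nothing more can be done
None
```

I did the job in the order asked and handed it in at about 23 s; the hand-in gives no verdict.

- **Ejector:** I pressed it to its stop, at 45.9 mm with 27 N, and the cassette came up.
- **Cassette:** I took it out and stood it upright in the middle-sized tray, about 57 mm from the old cassette (centre to centre). The last pictures show both standing.
- **Lid:** I put it over the empty bay and pressed both ends. The ejector end first stopped at 64.6 mm while the lid was still tilted. After pressing the far end I pressed it again, and both ends then stopped at 64.0 mm under about 30 N. That matches the fully-home height, and the lid looks level in the pictures.
- **Flasks, bottle and old cassette:** compared with the first pictures, the scene camera shows shifts of 0.24 px or less. The side camera shows up to 0.7 px at the flasks. I put that down to the lid and moved shadows in that crop, but I did not check it separately.

My first tray fit from the wrist camera disagreed with the scene camera by about 4 mm. There was enough room in the tray that I went by the scene camera's fit.

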